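# Check the depth gauges and put them away

### The job

Check the depth gauges standing on the steel parallels: press each one's sliding rule down by its thumb plate as far as it will go. Hang every gauge whose rule runs fully home on a free pair of prongs of the tool rack, and set every gauge whose rule sticks part-way upright across the wooden repair box, base on both long walls and rule inside. Do not disturb the tools already hanging there or the other things on the bench.

Things in the scene. Friction and masses are not known exactly. Their poses are not given: they have to be found in the camera images.
- stand: grey granite plate with two dark steel parallels along its x, 310 mm long, a 28 mm gap between them, fixed. Origin: centre of the plate's underside; the tops of the parallels are 95 mm above it. The gauges stand 55 mm or more apart along them, bases bridging the gap, rules down in it
- gauge1: depth gauge, bright steel, 0.3 kg; all look alike; may be absent. Origin: centre of its cross base's underside, z up. Base 72 (y) x 28 (x) x 14 mm high; on it an aluminium head 30 (y) x 16 (x) mm, 14 to 54 mm above the origin (grip across its 16 mm from above); through it slides the upright rule, 10 (y) x 5 mm, with a dark thumb plate 22 x 14 x 6 mm on top
- rule1 (a joint): rule of gauge1: m pressed down, 0 (up) to 0.040. Plate top is 0.100 - value above the origin, the rule's lower end 0.012 + value below it. Slides at 2.5 to 4 N, stays where left. At 0.040 the plate sits on the head (fully home); a sticking rule stops dead after 15 mm or more but at least 10 mm short of home (8 N is enough to tell)
- gauge2: depth gauge, described as gauge1; may be absent
- rule2 (a joint): the rule of gauge2, as rule1
- gauge3: depth gauge, described as gauge1; may be absent
- rule3 (a joint): the rule of gauge3, as rule1
- gauge4: depth gauge, described as gauge1; may be absent
- rule4 (a joint): the rule of gauge4, as rule1
- gauge5: depth gauge, described as gauge1; may be absent
- rule5 (a joint): the rule of gauge5, as rule1
- rack: grey tool rack, fixed: a rail 524 mm long along its y, top 167 mm high, on two end posts; only hung tools rise above 180 mm. Origin: on the bench below the rail's front face. Six pairs of steel prongs stick out of that face along -x for 82 mm, tips turned up 9 mm; the middles of the pairs lie at y = -205, -123, -41, 41, 123, 205 mm, prong tops at z = 170 mm
- hook1 (a point): middle of the pair of prongs at the rack's lowest y: x = -38 mm, z = 170 mm in the rack's frame. In each pair the prongs are 6 mm thick, 24 mm clear between. A tool hangs with its cross head along y over both prongs, shank down between them; a hung gauge's origin belongs at this point of its pair
- hook6 (a point): middle of the pair of prongs at the rack's highest y: x = -38 mm, z = 170 mm in the rack's frame. In each pair the prongs are 6 mm thick, 24 mm clear between. A tool hangs with its cross head along y over both prongs, shank down between them; a hung gauge's origin belongs at this point of its pair
- hexkey: T-handled hexagon key, black handle 70 x 18 x 16 mm, shank 118 mm, y along the cross head; hangs on one pair of prongs, shank down; origin at the lower end of the shank, 118 mm below the cross head. Three of the six tools are there, the others absent
- socketkey: T-handled socket wrench, grey handle 70 x 18 x 16 mm, shank 114 mm, y along the cross head; hangs on one pair of prongs, shank down; origin at the lower end of the shank, 114 mm below the cross head. Three of the six tools are there, the others absent
- screwkey: T-handled screwdriver, wooden handle 70 x 18 x 16 mm, shank 109 mm, y along the cross head; hangs on one pair of prongs, shank down; origin at the lower end of the shank, 109 mm below the cross head. Three of the six tools are there, the others absent
- hammer: small steel hammer, head 70 x 22 x 22 mm, handle 120 mm, y along the cross head; hangs on one pair of prongs, shank down; origin at the lower end of the shank, 120 mm below the cross head. Three of the six tools are there, the others absent
- mallet: white plastic-headed mallet, head 70 x 22 x 22 mm, handle 115 mm, y along the cross head; hangs on one pair of prongs, shank down; origin at the lower end of the shank, 115 mm below the cross head. Three of the six tools are there, the others absent
- tapwrench: tap wrench, bar 72 x 16 x 10 mm, its body rising 20 mm above the prongs, shank 80 mm, y along the cross head; hangs on one pair of prongs, shank down; origin at the lower end of the shank, 80 mm below the cross head. Three of the six tools are there, the others absent
- repair: repair box: open wooden box, 200 (x) x 60 (y) x 75 mm high, walls 12 mm, 60 mm deep, 1.2 kg, loose on the bench. Origin: centre of its underside. Gauges stand across its long walls: cross base along the box's y on both walls (gauge origin 75 mm up, on the box's middle line), rule hanging inside
- jar: amber jar, 56 mm across, 64 mm high, origin under its centre; not part of the job
- mike: outside micrometer lying on the bench, about 80 x 50 mm, 19 mm high; not part of the job
There are look-alikes about, which are no part of the job. What is shaped like the gauge5 but red is not meant. Leave any turquoise look-alike of the gauge4 alone.

How it is judged:
By the outcome, as a careful person would: the job done as asked, in the order asked, and still so for the second after the job is handed in, with the robot touching nothing.
Of gauge1, gauge2, gauge3, gauge4, gauge5 only 4 to 5 are there at a start; the rules pass over those that are not, and their reading is None.
Of hexkey, socketkey, screwkey, hammer, mallet, tapwrench only 3 to 3 are there at a start; the rules pass over those that are not, and their reading is None.
At some moment in a run one of repair may be knocked a few centimetres aside while the robot is not near it.
It also fails if it takes over 210 s, if anything falls off the work surface, if the arm or the gripper's body presses on something with over 40 N, if the wrist force passes 120 N, or if a joint passes its speed limit or range.

### The arm

A 6-joint arm with a two-finger parallel gripper is mounted at the origin on the work surface. World frame = base frame: x ahead of the robot, y to its left, z up, the work surface at z = 0. Lengths are in m, angles in rad, forces in N, time in s.
With the tool pointing down it reaches from about 0.25 to 0.725 m from the base axis. Payload 4 kg.
Tool frame: the origin (TCP) lies midway between the tips of the shut fingers; the grasp point (between the pads) lies bot.pinch_z behind it (bot.pinch_z is the distance from the TCP to the grasp point, in m); z points along the fingers, y is the direction in which the jaws open and shut (so a half turn about z gives the same grasp; the last joint's range is limited). The gripper opens to 85 mm and grips with 20 to 120 N. Pads are 22 mm wide; open, the fingers measure 114 mm over their backs; the gripper's body (76 mm by 85 mm) begins 54 mm behind the grasp point. The pads swing forward as they close: fully open they stand 13 mm farther back than shut.
Start: joints at [1.306, 0.241, 0.005, 1.335, 0, 1.571], TCP at [0.131, 0.483, 0.231] pointing down, gripper open.
Joint ranges: [-2.72, 2.72], [-1.05, 1.87], [-1.09, 1.28], [-1.99, 2.15], [-1.42, 1.44], [-3.14, 3.14]. Speed limits (rad/s): [2.79, 2.79, 3.14, 3.14, 3.14, 3.14].

### API

Orientations are given as a unit quaternion [x, y, z, w].
In Python, from workcell import bot gives the robot as it stands. The module is installed in compiled form; this text tells all that it offers.
- The arm moves only by the tool move_arm, never from a script. Its argument "series" is a list that holds one entry, the list of rows, each a list of 7 numbers: the shift along the world's x, y, z in cm, then the turn, a rotation vector about the world's x, y, z in degrees, then the opening, from 0 (shut) to 1 (fully open). A call has exactly 5 rows; each row shifts and turns the pose as measured when the row begins; what a row does not reach is not made up. A row lasts 1/10 s, in which the tool goes at most 50 mm and 8.59 degrees, less where a joint would pass 70% of its speed; a pose out of reach is approached as far as the arm can. A call with a gripper value outside its range is refused whole. The fingers move at their own pace and stop on an object; the grip force is fixed at half the most. Time passes only in rows, so rows that do not move let the fingers close, or fill a call up. It gives the time, the measured TCP pose, the force and the opening at its end, in the units of the state.
- bot.get_obs(): the state, without advancing time (a new reading comes with each control period).
- bot.camera(name): name is "scene" or "top"; returns (picture, depth): 400x640x3 uint8, red, green, blue; 400x640 float32, m along the optical axis (not along the pixel's ray), 0 where there is no reading.
- bot.camera_info(name): a dict with "vfov" (degrees; the focal length in pixels is half the picture's height over the tangent of half this angle, whatever the lens; pixels are square), "cx", "cy" (the principal point, pixels), "cam_to_world" (4x4, takes a point from camera to world coordinates). Camera axes: x right, y down, z forward; pixel columns grow to the right and rows downward; lengths in m; the calibration is good to about 2 mm. A picture is of the moment at which its call begins. camera_info takes no time and is no camera call.
- bot.job_done(): hands the job in, once; it reports no verdict.
Trained networks look in the newest picture that a camera, given by its name, has taken for a name from the list of things; names that differ only in an ending like _2 or _b are one class to them, and where a whole thing is asked for, a point or a joint stands for the part that bears it (a point fixed in the world has none). Each returns a list of dicts, best first, with "confidence" (0 to 1); they miss things now and then, are a little off and sometimes report something else, mostly with a low value. They report only what shows in the picture. A call takes as long as a camera call. They do not tell look-alikes from the thing itself.
- bot.find_in(camera, target): "at" ([x, y, z] in m, in world coordinates, good to about 4 mm: the middle of the surface that is visible of it).
The state is a dict: "clock": time; "joint_pos": joint angles; "joint_vel": joint speeds; "tau": joint torques, N m; "eef_pos": TCP position; "tool_rot": TCP orientation; "ft_force": force on the tool from outside, world axes, zero at the start; "ft_torque": the same for the moment, N m; "grip_width": finger opening in m.
Only numpy, scipy, OpenCV 4.12 (cv2) and the standard library are available. Lean on these libraries where they do the work, as an engineer would, in place of code of your own. Each camera call takes 0.05 s, during which the arm holds its last target.

## Working session

There is one attempt and no reset: what is moved stays moved. The work goes in short steps, Python scripts to look and compute and a tool call to move; the robot and the scene stay as the last step left them, time stands still between calls to the robot, and variables do not carry over. Pictures are saved under pics/ and viewed, and the job is handed in when it is done.

Besides the shell and the picture viewer there is one more tool, called as name([rows], argument=value, ...), one row to a line, values as JSON. move_arm: Moves the arm, as the interface text tells. Its arguments: {"type":"object","properties":{"series":{"type":"array","items":{"type":"array","items":{"type":"array","items":{"type":"number"}}}}},"required":["series"]}

```bash
mkdir -p pics; cat > h.py <<'E'
import numpy as np, cv2
from workcell import bot
def cam(n):
    im,d=bot.camera(n); ci=bot.camera_info(n); return im,d,ci
def pts(d,ci):
    H,W=d.shape; f=H/2/np.tan(np.radians(ci['vfov'])/2)
    v,u=np.mgrid[:H,:W]; 
    P=np.stack([(u-ci['cx'])/f*d,(v-ci['cy'])/f*d,d],-1)
    T=np.array(ci['cam_to_world']); Q=P@T[:3,:3].T+T[:3,3]; Q[d==0]=np.nan; return Q
def proj(p,ci,H=400):
    f=H/2/np.tan(np.radians(ci['vfov'])/2); T=np.linalg.inv(np.array(ci['cam_to_world']))
    q=T[:3,:3]@np.array(p)+T[:3,3]; return q[0]/q[2]*f+ci['cx'],q[1]/q[2]*f+ci['cy']
def save(n,im,box=None,s=1):
    if box: im=im[box[1]:box[3],box[0]:box[2]]
    im=cv2.resize(im,None,fx=s,fy=s,interpolation=cv2.INTER_CUBIC)
    cv2.imwrite('pics/'+n+'.png',im[:,:,::-1])
E
python3 - <<'E'
from h import *
for n in ['scene','top']:
    im,d,ci=cam(n); save(n+'0',im,s=1.25); np.savez(n+'0.npz',im=im,d=d); print(n,ci)
print(bot.get_obs(),bot.pinch_z)
E
```

```text
scene {'vfov': 45.79915027946436, 'cx': 315.65853094681654, 'cy': 192.52409875163076, 'cam_to_world': array([[ 0.79453775,  0.43806631, -0.42048505,  1.02328236],
       [ 0.60701595, -0.59073903,  0.53156282, -0.6926905 ],
       [-0.01553717, -0.67758786, -0.7352777 ,  1.03926894],
       [ 0.        ,  0.        ,  0.        ,  1.        ]])}
top {'vfov': 56.7362690892214, 'cx': 318.15354904538236, 'cy': 196.71903839546204, 'cam_to_world': array([[-0.00753687, -0.99915395,  0.04042999,  0.46333498],
       [-0.99986616,  0.00694279, -0.01481442, -0.00391964],
       [ 0.01452119, -0.04053623, -0.99907254,  1.00548836],
       [ 0.        ,  0.        ,  0.        ,  1.        ]])}
{'clock': 0.1, 'joint_pos': array([ 1.30602557e+00,  2.41345511e-01,  3.86142129e-03,  1.33520256e+00,
       -1.25023409e-05,  1.57076129e+00]), 'joint_vel': array([ 0.00024637, -0.00145268,  0.00397038, -0.00077916, -0.00050201,
        0.00129353]), 'tau': array([-1.40027769e-04, -3.73138082e+01,  2.53010416e+01,  1.08607637e-02,
       -4.10925975e-05, -5.84979873e-06]), 'eef_pos': array([0.13069965, 0.48202933, 0.23049899]), 'tool_rot': array([ 1.31981591e-01,  9.91251717e-01, -9.37711719e-04, -1.18580012e-04]), 'ft_force': array([-0.65815493, -0.38460343,  0.18669402]), 'ft_torque': array([-0.07281078, -0.00791448,  0.04421776]), 'grip_width': 0.08559692340396682} 0.0187
```

View pics/scene0.png

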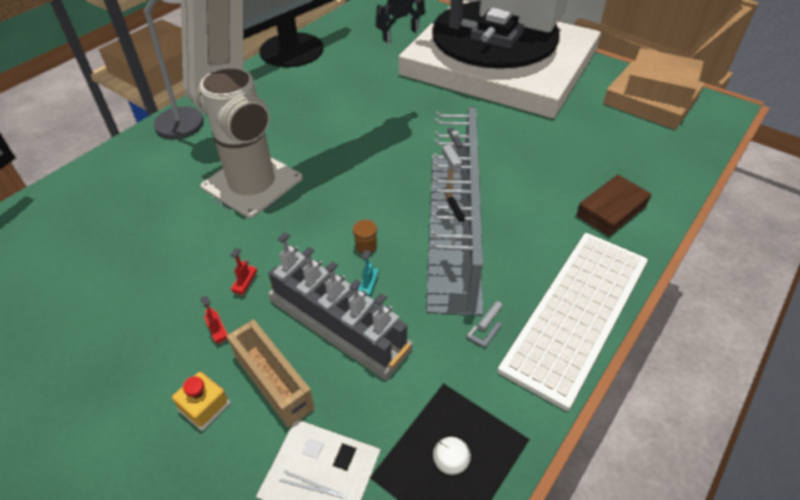

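View pics/top0.png

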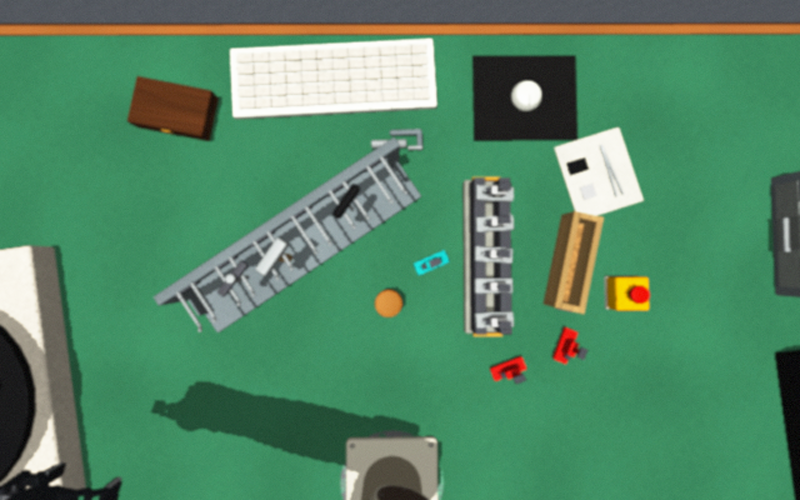

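```bash
python3 - <<'E'
from h import *
D=np.load('top0.npz'); im,d=D['im'],D['d']; ci=bot.camera_info('top'); Q=pts(d,ci)
save('rackc',im,(110,90,350,280),3.3)
save('standc',im,(360,130,500,310),3.3)
# z maps
for z0,z1,name in [(0.185,0.21,'plates'),(.14,.155,'heads'),(.16,.175,'rail')]:
    m=((Q[...,2]>z0)&(Q[...,2]<z1)&(Q[...,0]>0.15)).astype(np.uint8)
    n,l,s,c=cv2.connectedComponentsWithStats(m)
    for i in range(1,n):
        if s[i,4]>10: print(name,s[i],Q[l==i].mean(0).round(4))
m=(Q[...,2]>0.06)&(Q[...,2]<0.09)
n,l,s,c=cv2.connectedComponentsWithStats(m.astype(np.uint8))
for i in range(1,n):
    if s[i,4]>30: print('b',s[i],Q[l==i].mean(0).round(4),Q[l==i].min(0).round(3),Q[l==i].max(0).round(3))
for t in ['gauge1','hexkey','socketkey','screwkey','hammer','mallet','tapwrench','repair','jar','mike','rack','stand']:
    for c in ['top','scene']: print(t,c,[(np.round(r['at'],3).tolist(),round(r['confidence'],2)) for r in bot.find_in(c,t)])
E
```

```text
plates [399 145  10   7  62] [ 0.6024 -0.2062  0.1906]
plates [268 147  18  25  75] [0.5783 0.0761 0.1862]
plates [399 172  10   7  54] [ 0.5439 -0.2065  0.1868]
plates [205 190  25  30 320] [0.4802 0.2058 0.1904]
plates [399 199  10   7  64] [ 0.4827 -0.2036  0.1922]
plates [181 219   7   7  41] [0.4425 0.278  0.1891]
plates [399 227  10   7  61] [ 0.4228 -0.2028  0.1926]
plates [399 257  11   7  67] [ 0.3568 -0.2024  0.192 ]
heads [309 118  11   8  15] [ 0.6739 -0.0089  0.1487]
heads [278 139  10   9  15] [0.6247 0.0647 0.1498]
heads [389 148  17   8  79] [ 0.6012 -0.2025  0.1472]
heads [389 174  18   7  62] [ 0.5417 -0.1992  0.147 ]
heads [218 176  14  12  17] [0.5353 0.199  0.151 ]
heads [388 199  17   8  58] [ 0.482  -0.1954  0.1464]
heads [157 217  15  11  19] [0.4432 0.3378 0.1503]
heads [389 226  17   7  55] [ 0.4231 -0.1953  0.1476]
heads [131 237  11   7  13] [0.4013 0.4019 0.1471]
heads [389 254  17   7  67] [ 0.3588 -0.1978  0.1476]
rail [ 123  110  201  154 2897] [0.5354 0.1972 0.1665]
rail [283 158  12  16  47] [0.5691 0.0506 0.169 ]
rail [275 170  10  12  32] [0.5465 0
[... 2565 characters left out ...]
ench top [([0.445, 0.273, 0.181], 0.68), ([0.466, -0.183, 0.065], 0.31)]
tapwrench scene [([0.447, 0.272, 0.18], 0.58), ([0.737, -0.032, 0.013], 0.37)]
repair top [([0.472, -0.383, 0.058], 0.72), ([0.483, -0.193, 0.108], 0.16)]
repair scene [([0.474, -0.387, 0.055], 0.88)]
jar top [([0.384, 0.0, 0.071], 0.82)]
jar scene [([0.397, -0.006, 0.057], 0.91)]
mike top [([0.733, -0.033, 0.015], 0.87), ([0.484, -0.194, 0.109], 0.63)]
mike scene [([0.735, -0.032, 0.012], 0.72)]
rack top [([0.52, 0.183, 0.008], 0.84)]
rack scene [([0.565, 0.1, 0.007], 0.7), ([0.471, -0.384, 0.055], 0.67)]
stand top [([0.466, -0.182, 0.067], 0.63)]
stand scene [([0.52, -0.239, 0.05], 0.61), ([0.446, 0.277, 0.18], 0.56)]
```

```bash
python3 -c "
from h import *
"; ls pics
```

```text
rackc.png
scene0.png
standc.png
top0.png
```

View pics/rackc.png

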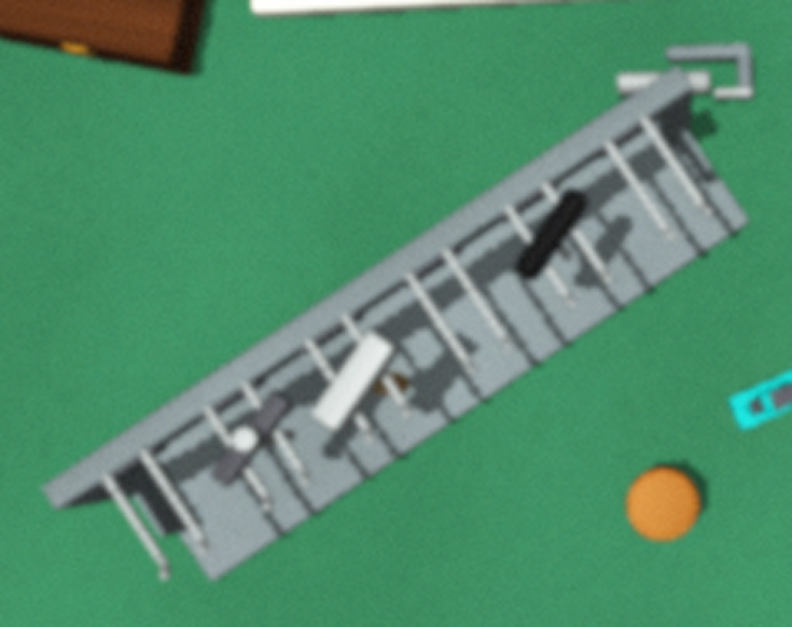

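View pics/standc.png

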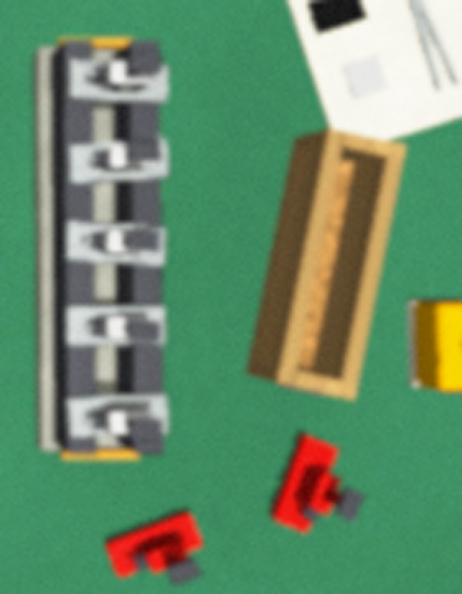

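```bash
cat > fit.py <<'E'
from h import *
def rect(P):
    (c,s,a)=cv2.minAreaRect((P[:,:2]*1000).astype(np.float32)); return np.round(c,1),np.round(s,1),round(a,1)
E
python3 - <<'E'
from fit import *
for n in ['top','scene']:
    D=np.load(n+'0.npz'); im,d=D['im'],D['d']; ci=bot.camera_info(n); Q=pts(d,ci)
    m=np.abs(Q[...,2]-.109)<.004; m&=(Q[...,0]>.32)&(Q[...,0]<.64)&(Q[...,1]<-.14)&(Q[...,1]>-.25)
    k,l,s,c=cv2.connectedComponentsWithStats(m.astype(np.uint8))
    for x0 in [.357,.421,.482,.541,.601]:
        P=Q[m&(np.abs(Q[...,0]-x0)<.022)]
        if len(P)>5: print(n,x0,len(P),rect(P),P.mean(0).round(4))
    m=np.abs(Q[...,2]-.195)<.004; m&=(Q[...,0]>.32)&(Q[...,0]<.66)&(Q[...,1]<-.14)&(Q[...,1]>-.25)
    for x0 in [.357,.421,.482,.541,.601]:
        P=Q[m&(np.abs(Q[...,0]-x0)<.025)]
        if len(P)>5: print(n,'plate',len(P),rect(P),P.mean(0).round(4))
    m=np.abs(Q[...,2]-.075)<.004; m&=(Q[...,0]>.33)&(Q[...,0]<.6)&(Q[...,1]<-.31)&(Q[...,1]>-.45)
    print(n,'box',rect(Q[m]),Q[m].mean(0))
    m=np.abs(Q[...,2]-.167)<.004; m&=(Q[...,1]>-.05)&(Q[...,0]>.3)&(Q[...,0]+.65*Q[...,1]>.64)
    print(n,'rail',m.sum(),rect(Q[m]),Q[m].mean(0))
E
```

```text
top 0.357 197 (array([ 357. , -203.2]), array([28.1, 72.3]), 1.8) [ 0.3601 -0.1994  0.1086]
top 0.421 172 (array([ 422.3, -203.1]), array([27.2, 71.9]), 1.8) [ 0.4237 -0.1974  0.1085]
top 0.482 191 (array([ 482.8, -204.1]), array([72.4, 27.8]), 86.6) [ 0.482  -0.1984  0.1088]
top 0.541 176 (array([ 543.5, -206.4]), array([27.4, 71.8]), 2.0) [ 0.5413 -0.2017  0.1086]
top 0.601 201 (array([ 602.7, -207.3]), array([72. , 28.1]), 86.9) [ 0.5996 -0.2046  0.1087]
top plate 51 (array([ 357.1, -203.3]), array([13.6, 21.7]), 7.4) [ 0.3572 -0.2035  0.1926]
top plate 54 (array([ 421.9, -202.9]), array([13.2, 20.7]), 0.3) [ 0.4226 -0.2029  0.1929]
top plate 50 (array([ 483.3, -204. ]), array([20.5, 13.2]), 89.4) [ 0.4829 -0.204   0.1927]
top plate 25 (array([ 601.9, -207.2]), array([18.3, 11.4]), 89.0) [ 0.6013 -0.2076  0.192 ]
top box (array([ 467.6, -384.2]), array([ 61.9, 200. ]), 77.1) [ 0.46786491 -0.38394988  0.07470277]
top rail 2335 (array([537.9, 195.4]), array([ 42.4, 522.2]), 33.3) [0.5432607  0.19979969 0.16631806]
scene 0.357 165 (array([ 356.9, -203.1]), array([72.7, 28.3]), 89.6) 
[... 286 characters left out ...]
.5464 -0.2131  0.1089]
scene 0.601 204 (array([ 601.7, -207.1]), array([73.1, 28.8]), 87.6) [ 0.6047 -0.2132  0.1088]
scene plate 39 (array([ 355.9, -202.8]), array([14.1, 21. ]), 2.0) [ 0.3558 -0.2029  0.193 ]
scene plate 38 (array([ 420.9, -202.4]), array([21.5, 15.7]), 83.2) [ 0.4212 -0.203   0.193 ]
scene plate 37 (array([ 481.1, -203.5]), array([14.9, 22.2]), 1.0) [ 0.4815 -0.2036  0.193 ]
scene plate 20 (array([ 600.5, -207.6]), array([13.4, 19.2]), 38.5) [ 0.6008 -0.2083  0.1921]
scene box (array([ 465. , -382.5]), array([ 61. , 203.1]), 77.1) [ 0.4713883  -0.3848059   0.07489241]
scene rail 1149 (array([439.2, 510.9]), array([ 159.4, 1160.3]), 18.3) [0.5529823  0.20315908 0.16689344]
```

```bash
python3 - <<'E'
from fit import *
from scipy.optimize import minimize
pc=np.array([-205,-123,-41,41,123,205])/1000
pr=np.sort(np.r_[pc-.015,pc+.015])
for n in ['top','scene']:
    D=np.load(n+'0.npz'); im,d=D['im'],D['d']; ci=bot.camera_info(n); Q=pts(d,ci)
    m=(Q[...,2]>.160)&(Q[...,2]<.182)&(Q[...,1]>-.06)&(Q[...,1]<.45)&(Q[...,0]>.3)&(Q[...,0]<.72)
    P=Q[m][:,:2]
    def fr(p):
        c,s=np.cos(p[2]),np.sin(p[2]); R=np.array([[c,s],[-s,c]]); return (P-p[:2])@R.T
    def cost(p):
        q=fr(p); x,y=q.T
        # outside distance to nearest prong or rail(thickness ~0.02 unknown)
        dp=np.hypot(np.maximum(np.abs(y[:,None]-pr).min(1)-.003,0), np.maximum(np.maximum(-x-.082,x-0),0))
        dr=np.hypot(np.maximum(np.maximum(-x,x-.014),0),np.maximum(np.abs(y)-.262,0))
        return np.minimum(np.minimum(dp,dr),.006).sum()
    best=None
    for a in np.radians([32,33,34,35]):
      for x0 in [.52,.53,.54]:
        for y0 in [.17,.18,.19,.20]:
          r=minimize(cost,[x0,y0,a],method='Nelder-Mead',options=dict(xatol=1e-5,fatol=1e-5))
          if best is None or r.fun<best.fun: best=r
    p=best.x; q=fr(p); print(n,p[:2],np.degrees(p[2]),best.fun,len(P))
    pq=q[q[:,0]<-.01]; 
    print(np.percentile(q[:,0],[1,50,99]).round(3),np.percentile(q[:,1],[0.5,99.5]).round(3))
    c,s=np.cos(p[2]),np.sin(p[2])
    for k in range(6): print(k+1,(p[0]-.038*c-pc[k]*s).round(4),(p[1]-.038*s+pc[k]*c).round(4))
E
```

```text
top [0.54005022 0.19661335] 33.54462522653761 2.47344489938545 3487
[-0.081  0.     0.017] [-0.256  0.257]
1 0.6217 0.0048
2 0.5763 0.0731
3 0.531 0.1414
4 0.4857 0.2098
5 0.4404 0.2781
6 0.3951 0.3465
scene [0.53945886 0.19707673] 33.505233463891706 1.50563321258123 1837
[-0.082 -0.002  0.017] [-0.26   0.253]
1 0.6209 0.0052
2 0.5757 0.0735
3 0.5304 0.1419
4 0.4851 0.2103
5 0.4399 0.2787
6 0.3946 0.347
```

move_arm([
  [[3.5, -3, 1.5, 0, 0, -8.5, 0], [3.5, -3.5, 1, 0, 0, -8.5, 0], [3.5, -3.5, 0, 0, 0, -8.5, 0], [3.5, -3.5, 0, 0, 0, -8.5, 0], [3.5, -3.5, 0, 0, 0, -8.5, 0]],
])

```text
clock: 1.8
eef_pos: [0.3059, 0.3125, 0.2567]
tool_rot: [0.485, 0.874, 0.002, -0.0]
ft_force: [0.6, 1.2, 0.4]
grip_width: 0.0122
```

move_arm([
  [[2, -4.5, 0, 0, 0, -8.5, 0], [2, -4.5, 0, 0, 0, -8.5, 0], [1, -4.8, 0, 0, 0, -8.5, 0], [0, -5, 0, 0, 0, -7, 0], [0, -5, 0, 0, 0, 0, 0]],
])

```text
clock: 2.3
eef_pos: [0.3605, 0.0726, 0.2572]
tool_rot: [0.716, 0.699, 0.004, 0.002]
ft_force: [0.7, 0.4, 0.6]
grip_width: 0.0004
```

```bash
cat >> h.py <<'E'
from scipy.spatial.transform import Rotation as Ro
def st(t=None,yaw=None):
    o=bot.get_obs(); R=Ro.from_quat(o['tool_rot']).as_matrix()
    a=np.degrees(np.arctan2(R[1,1],R[0,1])); a=(a+90)%180-90
    print('t',round(o['clock'],2),'p',o['eef_pos'].round(4),'yaw',a.round(1),'zax',R[:,2].round(3),'F',o['ft_force'].round(1),'w',round(o['grip_width'],4))
    if t is not None: print('d_cm',((np.array(t)-o['eef_pos'])*100).round(2))
    if yaw is not None: print('dyaw',((yaw-a+90)%180-90).round(1))
    # rotvec to be exactly down at yaw
    if yaw is not None:
        y=np.radians(yaw); T=np.array([[-np.sin(y),np.cos(y),0],[np.cos(y),np.sin(y),0],[0,0,-1]]).T
        T=np.column_stack([np.cross([np.cos(y),np.sin(y),0],[0,0,-1]),[np.cos(y),np.sin(y),0],[0,0,-1]])
        rs=[]
        for s in (1,-1):
            U=T.copy(); U[:,:2]*=s; rs.append(Ro.from_matrix(U@R.T).as_rotvec(degrees=True))
        print('rv',min(rs,key=np.linalg.norm).round(2))
E
python3 -c "
from h import *
st([.3567,-.2033,.2],0)"
```

```text
t 2.3 p [0.3605 0.0726 0.2572] yaw -1.4 zax [ 0.009  0.002 -1.   ] F [0.7 0.4 0.6] w 0.0004
d_cm [ -0.38 -27.59  -5.72]
dyaw 1.4
rv [-0.12  0.51  1.37]
```

move_arm([
  [[-0.3, -5, 0, -0.1, 0.5, 1.3, 0], [0, -5, 0, 0, 0, 0, 0], [0, -5, 0, 0, 0, 0, 0], [0, -5, -1, 0, 0, 0, 0], [0, -4.5, -2, 0, 0, 0, 0]],
])

```text
clock: 2.8
eef_pos: [0.3579, -0.1738, 0.2315]
tool_rot: [0.707, 0.707, 0.003, 0.005]
ft_force: [2.1, -0.7, -0.4]
grip_width: -0.0002
```

```bash
python3 -c "
from h import *
st([.3567,-.2033,.2],0)"
```

```text
t 2.8 p [ 0.3579 -0.1738  0.2315] yaw -0.0 zax [ 0.012 -0.003 -1.   ] F [ 2.1 -0.7 -0.4] w -0.0002
d_cm [-0.12 -2.95 -3.15]
dyaw 0.0
rv [0.18 0.7  0.03]
```

move_arm([
  [[-0.1, -2.9, 0, 0.2, 0.7, 0, 0], [0, 0, -1, 0, 0, 0, 0], [0, 0, -1.2, 0, 0, 0, 0], [0, 0, -0.5, 0, 0, 0, 0], [0, 0, 0, 0, 0, 0, 0]],
])

```text
clock: 3.3
eef_pos: [0.3544, -0.208, 0.2008]
tool_rot: [0.711, 0.703, -0.0, -0.002]
ft_force: [-0.7, 0.3, 0.7]
grip_width: -0.0004
```

```bash
python3 -c "
from h import *
st([.3567,-.2033,.2],0)"
```

```text
t 3.3 p [ 0.3544 -0.208   0.2008] yaw -0.7 zax [-0.003  0.002 -1.   ] F [-0.7  0.3  0.7] w -0.0004
d_cm [ 0.23  0.47 -0.08]
dyaw 0.7
rv [-0.12 -0.18  0.66]
```

move_arm([
  [[0.2, 0.4, 0, -0.1, -0.2, 0.6, 0], [0, 0, 0, 0, 0, 0, 0], [0, 0, -0.5, 0, 0, 0, 0], [0, 0, -0.5, 0, 0, 0, 0], [0, 0, -0.5, 0, 0, 0, 0]],
])

```text
clock: 3.8
eef_pos: [0.3584, -0.2021, 0.1874]
tool_rot: [0.705, 0.709, 0.001, 0.003]
ft_force: [-1.4, -0.6, 2.4]
grip_width: -0.0001
```

```bash
python3 -c "
from h import *
st([.3567,-.2033,.155],0)"
```

```text
t 3.8 p [ 0.3584 -0.2021  0.1874] yaw 0.3 zax [ 0.005 -0.002 -1.   ] F [-1.4 -0.6  2.4] w -0.0001
d_cm [-0.17 -0.12 -3.24]
dyaw -0.3
rv [ 0.12  0.29 -0.27]
```

move_arm([
  [[-0.1, -0.1, -0.5, 0, 0, 0, 0], [0, 0, -0.5, 0, 0, 0, 0], [0, 0, -0.5, 0, 0, 0, 0], [0, 0, -0.5, 0, 0, 0, 0], [0, 0, -0.3, 0, 0, 0, 0]],
])

```text
clock: 4.3
eef_pos: [0.3579, -0.2026, 0.1626]
tool_rot: [0.705, 0.709, 0.002, 0.003]
ft_force: [1.4, 1.0, 2.3]
grip_width: 0.0001
```

```bash
python3 -c "
from h import *
st([.3567,-.2033,.155],0)"
```

```text
t 4.3 p [ 0.3579 -0.2026  0.1626] yaw 0.3 zax [ 0.007 -0.001 -1.   ] F [1.4 1.  2.3] w 0.0001
d_cm [-0.12 -0.07 -0.76]
dyaw -0.3
rv [ 0.04  0.4  -0.28]
```

move_arm([
  [[0, 0, -0.4, 0, 0, 0, 0], [0, 0, -0.3, 0, 0, 0, 0], [0, 0, -0.2, 0, 0, 0, 0], [0, 0, -0.2, 0, 0, 0, 0], [0, 0, -0.2, 0, 0, 0, 0]],
])

```text
clock: 4.8
eef_pos: [0.3597, -0.2028, 0.1551]
tool_rot: [0.705, 0.709, 0.004, 0.006]
ft_force: [-4.5, 4.5, 17.7]
grip_width: -0.0
```

```bash
python3 -c "
from h import *
st([.4215,-.2026,.2],0)"
```

```text
t 4.8 p [ 0.3597 -0.2028  0.1551] yaw 0.3 zax [ 0.014 -0.002 -1.   ] F [-4.5  4.5 17.7] w -0.0
d_cm [6.18 0.02 4.49]
dyaw -0.3
rv [ 0.12  0.8  -0.29]
```

move_arm([
  [[0, 0, 2, 0, 0, 0, 0], [0, 0, 3, 0, 0.6, 0, 0], [3, 0, 0, 0, 0, 0, 0], [3, 0, 0, 0, 0, 0, 0], [0, 0, 0, 0, 0, 0, 0]],
])

```text
clock: 5.3
eef_pos: [0.4196, -0.2039, 0.2068]
tool_rot: [0.706, 0.708, -0.001, 0.002]
ft_force: [-0.3, -0.4, 0.1]
grip_width: -0.0002
```

```bash
python3 -c "
from h import *
st([.4215,-.2026,.2],0)"
```

```text
t 5.3 p [ 0.4196 -0.2039  0.2068] yaw 0.1 zax [ 0.001 -0.006 -1.   ] F [-0.3 -0.4  0.1] w -0.0002
d_cm [ 0.19  0.13 -0.68]
dyaw -0.1
rv [ 0.32  0.08 -0.14]
```

move_arm([
  [[0.2, 0.1, -0.5, 0.3, 0, 0, 0], [0, 0, -0.5, 0, 0, 0, 0], [0, 0, -0.5, 0, 0, 0, 0], [0, 0, -0.5, 0, 0, 0, 0], [0, 0, -0.5, 0, 0, 0, 0]],
])

```text
clock: 5.8
eef_pos: [0.4201, -0.2029, 0.1791]
tool_rot: [0.706, 0.708, 0.0, -0.0]
ft_force: [0.3, -0.5, 3.0]
grip_width: -0.0
```

move_arm([
  [[0, 0, -0.4, 0, 0, 0, 0], [0, 0, -0.3, 0, 0, 0, 0], [0, 0, -0.2, 0, 0, 0, 0], [0, 0, -0.2, 0, 0, 0, 0], [0, 0, -0.2, 0, 0, 0, 0]],
])

```text
clock: 6.3
eef_pos: [0.4219, -0.2031, 0.171]
tool_rot: [0.707, 0.708, 0.003, 0.004]
ft_force: [-3.3, 3.2, 14.1]
grip_width: 0.0001
```

```bash
python3 -c "
from h import *
st([.4215,-.2026,.155],0)"
```

```text
t 6.3 p [ 0.4219 -0.2031  0.171 ] yaw 0.1 zax [ 0.009 -0.002 -1.   ] F [-3.3  3.2 14.1] w 0.0001
d_cm [-0.04  0.05 -1.6 ]
dyaw -0.1
rv [ 0.09  0.51 -0.1 ]
```

move_arm([
  [[0, 0, 2, 0, 0, 0, 0], [0, 0, 2, 0, 0.4, 0, 0], [3, 0, 0, 0, 0, 0, 0], [2.9, 0, 0, 0, 0, 0, 0], [0, 0, 0, 0, 0, 0, 0]],
])

```text
clock: 6.8
eef_pos: [0.4788, -0.203, 0.2118]
tool_rot: [0.707, 0.707, -0.002, -0.001]
ft_force: [-0.7, 0.5, -1.0]
grip_width: -0.0001
```

```bash
python3 -c "
from h import *
st([.482,-.2037,.2],0)"
```

```text
t 6.8 p [ 0.4788 -0.203   0.2118] yaw -0.0 zax [-0.004 -0.002 -1.   ] F [-0.7  0.5 -1. ] w -0.0001
d_cm [ 0.32 -0.07 -1.18]
dyaw 0.0
rv [ 0.12 -0.21  0.02]
```

move_arm([
  [[0.3, -0.1, -0.8, 0, -0.2, 0, 0], [0, 0, -0.7, 0, 0, 0, 0], [0, 0, -0.5, 0, 0, 0, 0], [0, 0, -0.5, 0, 0, 0, 0], [0, 0, -0.5, 0, 0, 0, 0]],
])

```text
clock: 7.3
eef_pos: [0.4794, -0.2038, 0.1786]
tool_rot: [0.707, 0.707, -0.001, -0.0]
ft_force: [1.6, 1.0, 3.7]
grip_width: -0.0001
```

move_arm([
  [[0, 0, -0.4, 0, 0, 0, 0], [0, 0, -0.3, 0, 0, 0, 0], [0, 0, -0.2, 0, 0, 0, 0], [0, 0, -0.2, 0, 0, 0, 0], [0, 0, -0.2, 0, 0, 0, 0]],
])

```text
clock: 7.8
eef_pos: [0.4797, -0.2038, 0.1653]
tool_rot: [0.708, 0.707, -0.001, 0.0]
ft_force: [0.4, 0.4, 3.2]
grip_width: -0.0
```

```bash
python3 -c "
from h import *
st([.482,-.2037,.155],0)"
```

```text
t 7.8 p [ 0.4797 -0.2038  0.1653] yaw -0.1 zax [-0.    -0.002 -1.   ] F [0.4 0.4 3.2] w -0.0
d_cm [ 0.23  0.01 -1.03]
dyaw 0.1
rv [ 0.09 -0.01  0.08]
```

move_arm([
  [[0, 0, -0.4, 0, 0, 0, 0], [0, 0, -0.4, 0, 0, 0, 0], [0, 0, -0.2, 0, 0, 0, 0], [0, 0, -0.2, 0, 0, 0, 0], [0, 0, -0.2, 0, 0, 0, 0]],
])

```text
clock: 8.3
eef_pos: [0.481, -0.2041, 0.155]
tool_rot: [0.707, 0.707, 0.001, 0.003]
ft_force: [-4.5, 3.8, 16.1]
grip_width: -0.0001
```

```bash
python3 -c "
from h import *
st([.543,-.2065,.2],0)"
```

```text
t 8.3 p [ 0.481  -0.2041  0.155 ] yaw -0.1 zax [ 0.005 -0.003 -1.   ] F [-4.5  3.8 16.1] w -0.0001
d_cm [ 6.2  -0.24  4.5 ]
dyaw 0.1
rv [0.18 0.29 0.06]
```

G3 home. Next G4.

move_arm([
  [[0, 0, 2, 0, 0, 0, 0], [0, 0, 3, 0, 0.3, 0, 0], [3.2, -0.1, 0, 0, 0, 0, 0], [3.2, -0.1, 0, 0, 0, 0, 0], [0, 0, 0, 0, 0, 0, 0]],
])

```text
clock: 8.8
eef_pos: [0.5416, -0.2061, 0.2046]
tool_rot: [0.708, 0.706, -0.005, -0.003]
ft_force: [0.2, -0.2, 0.1]
grip_width: 0.0001
```

```bash
python3 -c "
from h import *
st([.543,-.2065,.195],0)"
```

```text
t 8.8 p [ 0.5416 -0.2061  0.2046] yaw -0.2 zax [-0.01  -0.003 -1.   ] F [ 0.2 -0.2  0.1] w 0.0001
d_cm [ 0.14 -0.04 -0.96]
dyaw 0.2
rv [ 0.17 -0.58  0.19]
```

move_arm([
  [[0.2, 0, -0.8, 0.1, -0.5, 0.2, 0], [0, 0, -0.7, 0, 0, 0, 0], [0, 0, -0.5, 0, 0, 0, 0], [0, 0, -0.5, 0, 0, 0, 0], [0, 0, -0.5, 0, 0, 0, 0]],
])

```text
clock: 9.3
eef_pos: [0.541, -0.2062, 0.171]
tool_rot: [0.707, 0.707, -0.002, -0.001]
ft_force: [0.1, 0.0, 4.3]
grip_width: 0.0
```

move_arm([
  [[0, 0, -0.3, 0, 0, 0, 0], [0, 0, -0.3, 0, 0, 0, 0], [0, 0, -0.2, 0, 0, 0, 0], [0, 0, -0.2, 0, 0, 0, 0], [0, 0, -0.2, 0, 0, 0, 0]],
])

```text
clock: 9.8
eef_pos: [0.5413, -0.2062, 0.1589]
tool_rot: [0.707, 0.707, -0.001, -0.0]
ft_force: [0.7, 0.5, 2.7]
grip_width: -0.0
```

```bash
python3 -c "
from h import *
st([.543,-.2065,.155],0)"
```

```text
t 9.8 p [ 0.5413 -0.2062  0.1589] yaw -0.0 zax [-0.002 -0.001 -1.   ] F [0.7 0.5 2.7] w -0.0
d_cm [ 0.17 -0.03 -0.39]
dyaw 0.0
rv [ 0.05 -0.1   0.03]
```

move_arm([
  [[0, 0, -0.4, 0, 0, 0, 0], [0, 0, -0.3, 0, 0, 0, 0], [0, 0, -0.2, 0, 0, 0, 0], [0, 0, -0.2, 0, 0, 0, 0], [0, 0, 0, 0, 0, 0, 0]],
])

```text
clock: 10.3
eef_pos: [0.5425, -0.2061, 0.1553]
tool_rot: [0.707, 0.707, 0.001, 0.003]
ft_force: [0.5, 0.0, 0.2]
grip_width: -0.0005
```

```bash
python3 -c "
from h import *
st([.602,-.207,.2],0)"
```

```text
t 10.3 p [ 0.5425 -0.2061  0.1553] yaw 0.0 zax [ 0.006 -0.003 -1.   ] F [0.5 0.  0.2] w -0.0005
d_cm [ 5.95 -0.09  4.47]
dyaw -0.0
rv [ 0.2   0.34 -0.  ]
```

move_arm([
  [[0, 0, 2, 0, 0, 0, 0], [0, 0, 3, 0, 0.3, 0, 0], [3.1, -0.1, 0, 0, 0, 0, 0], [3, -0.1, 0, 0, 0, 0, 0], [0, 0, 0, 0, 0, 0, 0]],
])

```text
clock: 10.8
eef_pos: [0.5998, -0.2078, 0.2025]
tool_rot: [0.708, 0.706, -0.005, -0.004]
ft_force: [-0.3, 0.0, 0.3]
grip_width: -0.0001
```

```bash
python3 -c "
from h import *
st([.602,-.207,.195],0)"
```

```text
t 10.8 p [ 0.5998 -0.2078  0.2025] yaw -0.1 zax [-0.012 -0.001 -1.   ] F [-0.3  0.   0.3] w -0.0001
d_cm [ 0.22  0.08 -0.75]
dyaw 0.1
rv [ 0.08 -0.69  0.1 ]
```

move_arm([
  [[0.3, 0.1, -0.6, 0.1, -0.6, 0.1, 0], [0, 0, -0.6, 0, 0, 0, 0], [0, 0, -0.5, 0, 0, 0, 0], [0, 0, -0.4, 0, 0, 0, 0], [0, 0, -0.4, 0, 0, 0, 0]],
])

```text
clock: 11.3
eef_pos: [0.6026, -0.2068, 0.1769]
tool_rot: [0.707, 0.707, 0.001, 0.001]
ft_force: [1.5, 2.1, 23.0]
grip_width: -0.0002
```

move_arm([
  [[0, 0, -0.3, 0, 0, 0, 0], [0, 0, -0.3, 0, 0, 0, 0], [0, 0, -0.2, 0, 0, 0, 0], [0, 0, -0.2, 0, 0, 0, 0], [0, 0, -0.2, 0, 0, 0, 0]],
])

```text
clock: 11.8
eef_pos: [0.6028, -0.2067, 0.1771]
tool_rot: [0.707, 0.707, 0.005, 0.007]
ft_force: [-1.4, 0.9, 8.0]
grip_width: 0.0
```

```bash
python3 -c "
from h import *
st([.602,-.207,.155],0)"
```

```text
t 11.8 p [ 0.6028 -0.2067  0.1771] yaw -0.0 zax [ 0.017 -0.003 -1.   ] F [-1.4  0.9  8. ] w 0.0
d_cm [-0.08 -0.03 -2.21]
dyaw 0.0
rv [0.16 0.97 0.04]
```

move_arm([
  [[0, 0, 2, 0, 0.5, 0, 0], [0, 0, 3, 0, 0.4, 0, 0.45], [0, 0, 1, 0, 0, 0, 0.45], [0, 0, 0, 0, 0, 0, 0.45], [0, 0, 0, 0, 0, 0, 0.45]],
])

```text
clock: 12.3
eef_pos: [0.598, -0.2064, 0.2359]
tool_rot: [0.708, 0.706, -0.003, -0.002]
ft_force: [-0.0, 0.1, 0.3]
grip_width: 0.0385
```

```bash
cat > look.py <<'E'
from fit import *
import sys
nm=sys.argv[1]
for n in ['top','scene']:
    im,d,ci=cam(n); Q=pts(d,ci); np.savez(n+'L.npz',im=im,d=d); save(n+nm,im,s=1.2)
    for x0 in [.357,.421,.482,.543,.601]:
        m=(np.abs(Q[...,0]-x0)<.011)&(np.abs(Q[...,1]+.205)<.018)&(Q[...,2]>.1)&(Q[...,2]<.2)
        b=(np.abs(Q[...,0]-x0)<.024)&(np.abs(Q[...,1]+.205)<.045)&(np.abs(Q[...,2]-.109)<.004)
        if m.sum()>5: print(n,x0,'top z pct',np.percentile(Q[m][:,2],[50,90,97]).round(4),b.sum(),rect(Q[b]) if b.sum()>50 else '')
    m=np.abs(Q[...,2]-.075)<.004; m&=(Q[...,0]>.3)&(Q[...,0]<.63)&(Q[...,1]<-.29)&(Q[...,1]>-.47)
    print(n,'box',m.sum(),rect(Q[m]))
E
python3 look.py A; python3 -c "
from h import *
st([.602,-.207,.115],0)"
```

```text
top 0.357 top z pct [0.1313 0.1489 0.1513] 125 (array([ 356.4, -187.3]), array([40.4, 27.1]), 89.2)
top 0.421 top z pct [0.1486 0.1717 0.1727] 144 (array([ 422.2, -198.9]), array([27.3, 62.9]), 1.8)
top 0.482 top z pct [0.1483 0.1553 0.1569] 209 (array([ 482.9, -204.1]), array([71.1, 27.9]), 86.3)
top 0.543 top z pct [0.1473 0.1551 0.1564] 203 (array([ 543.7, -206.7]), array([28., 72.]), 2.7)
top 0.601 top z pct [0.1466 0.1773 0.1783] 162 (array([ 602.9, -206.7]), array([70.6, 28.2]), 86.8)
top box 0 (array([0., 0.]), array([0., 0.]), 0.0)
scene 0.357 top z pct [0.1323 0.1543 0.1558] 164 (array([ 356.3, -202.4]), array([29. , 72.8]), 0.4)
scene 0.421 top z pct [0.1379 0.17   0.1727] 175 (array([ 422.1, -202.2]), array([74.5, 29.7]), 86.9)
scene 0.482 top z pct [0.1336 0.1545 0.1563] 184 (array([ 481.7, -203.6]), array([73.6, 29.6]), 84.0)
scene 0.543 top z pct [0.135  0.1549 0.1561] 181 (array([ 542.3, -206.2]), array([29. , 72.1]), 3.8)
scene 0.601 top z pct [0.1433 0.1768 0.1786] 204 (array([ 601.7, -206.6]), array([73.1, 29.1]), 86.1)
scene box 1009 (array([ 494.6, -396.1]), array([ 60.8, 203.2]), 77.0)
t 12.4 p [ 0.5977 -0.2063  0.2353] yaw -0.1 zax [-0.008 -0.001 -1.   ] F [-0.1  0.2 -0.4] w 0.0385
d_cm [  0.43  -0.07 -12.03]
dyaw 0.1
rv [ 0.05 -0.45  0.11]
```

move_arm([
  [[0.4, 0, -3, 0, -0.4, -3.4, 0.45], [0, 0, -3, 0, 0, 0, 0.45], [0, 0, -2, 0, 0, 0, 0.45], [0, 0, 0, 0, 0, 0, 0.45], [0, 0, 0, 0, 0, 0, 0.45]],
])

```text
clock: 12.9
eef_pos: [0.5988, -0.2054, 0.148]
tool_rot: [0.729, 0.684, -0.002, -0.003]
ft_force: [0.1, 0.2, -0.9]
grip_width: 0.0383
```

```bash
python3 -c "
from h import *
st([.6023,-.2068,.115],-3.5)"
```

```text
t 12.9 p [ 0.5988 -0.2054  0.148 ] yaw -3.7 zax [-0.007  0.002 -1.   ] F [ 0.1  0.2 -0.9] w 0.0383
d_cm [ 0.35 -0.14 -3.3 ]
dyaw 0.2
rv [-0.09 -0.41  0.16]
```

move_arm([
  [[0.35, -0.1, -1.5, -0.1, -0.4, 0, 0.45], [0, 0, -1.4, 0, 0, 0, 0.45], [0, 0, -0.4, 0, 0, 0, 0.45], [0, 0, 0, 0, 0, 0, 0], [0, 0, 0, 0, 0, 0, 0]],
])

```text
clock: 13.4
eef_pos: [0.6045, -0.2073, 0.1189]
tool_rot: [0.729, 0.684, 0.001, 0.003]
ft_force: [0.8, -0.9, -2.9]
grip_width: 0.0149
```

```bash
python3 -c "
from h import *
st([.6023,-.2068,.115],-3.5)"
```

```text
t 13.4 p [ 0.6045 -0.2073  0.1189] yaw -3.7 zax [ 0.006 -0.002 -1.   ] F [ 0.8 -0.9 -2.9] w 0.0149
d_cm [-0.22  0.05 -0.39]
dyaw 0.2
rv [0.13 0.32 0.17]
```

move_arm([
  [[0, 0, 0, 0, 0, 0, 0], [0, 0, 2, 0, 0, 0, 0], [0, 0, 3, 0, 0, 0, 0], [0, 0, 3, 0, 0, 0, 0], [0, 0, 1, 0, 0, 0, 0]],
])

```text
clock: 13.9
eef_pos: [0.6019, -0.2063, 0.2087]
tool_rot: [0.729, 0.684, -0.001, -0.001]
ft_force: [0.9, -0.0, -2.8]
grip_width: 0.0152
```

move_arm([
  [[-1, -4, 0, 0, 0, 0, 0], [-1, -4, 0, 0, 0, 0, 0], [-1, -2, 0, 0, 0, 0, 0], [0, 0, 0, 0, 0, -4, 0], [0, 0, 0, 0, 0, -4, 0]],
])

```text
clock: 14.4
eef_pos: [0.5719, -0.3091, 0.2084]
tool_rot: [0.776, 0.631, 0.0, 0.0]
ft_force: [0.6, -0.2, -3.3]
grip_width: 0.0148
```

```bash
python3 look.py B; python3 -c "
from h import *
st([.6023,-.2068,.115],-13)"
```

```text
top 0.357 top z pct [0.1479 0.1544 0.1558] 211 (array([ 357.1, -203.3]), array([27.7, 71.9]), 2.1)
top 0.421 top z pct [0.1495 0.1717 0.1728] 186 (array([ 422.3, -203.9]), array([27.2, 71.3]), 1.7)
top 0.482 top z pct [0.1484 0.156  0.1569] 210 (array([ 482.9, -204.1]), array([72.3, 27.9]), 86.3)
top 0.543 top z pct [0.1469 0.1556 0.1569] 207 (array([ 543.7, -206.7]), array([28. , 71.9]), 2.6)
top box 685 (array([ 484.2, -394.6]), array([ 61.8, 174.8]), 77.3)
scene 0.357 top z pct [0.1347 0.1551 0.1569] 103 (array([ 356.7, -219.3]), array([28.5, 38.3]), 4.0)
scene 0.482 top z pct [0.1173 0.1315 0.1359] 65 (array([ 491.1, -178.8]), array([20. , 34.7]), 40.6)
scene 0.543 top z pct [0.1374 0.1548 0.1566] 143 (array([ 546.8, -205.3]), array([24.9, 71.7]), 0.5)
scene box 995 (array([ 494.3, -396.1]), array([ 60.8, 203.4]), 77.1)
t 14.5 p [ 0.5719 -0.3086  0.2082] yaw -11.5 zax [-0. -0. -1.] F [-0.6 -0.9 -3.8] w 0.0148
d_cm [ 3.04 10.18 -9.32]
dyaw -1.5
rv [ 0.02 -0.   -1.45]
```

View pics/sceneB.png

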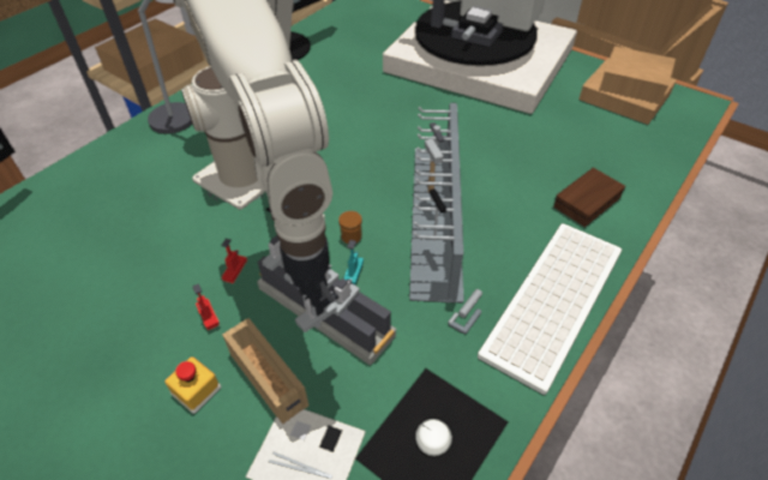

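View pics/topB.png

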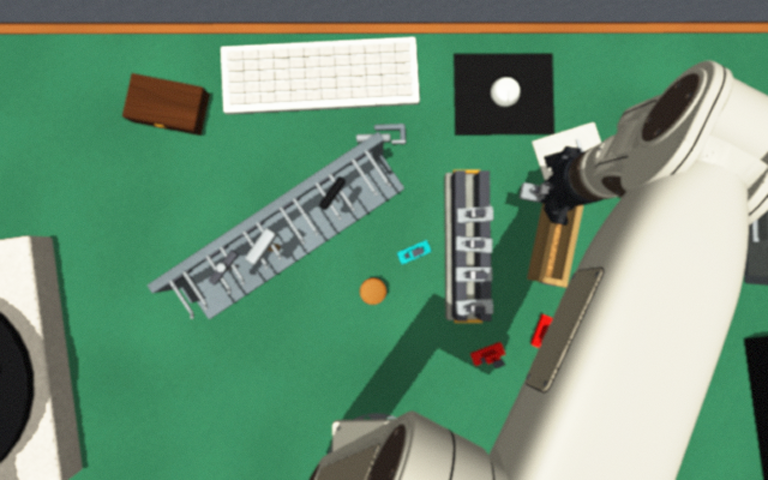

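move_arm([
  [[-1, -4, 0, 0, 0, -1.4, 0], [-1.5, -4, 0, 0, 0, 0, 0], [-1, -1, 0, 0, 0, 0, 0], [0, 0, 0, 0, 0, 0, 0], [0, 0, 0, 0, 0, 0, 0]],
])

```text
clock: 15.0
eef_pos: [0.5369, -0.3974, 0.205]
tool_rot: [0.779, 0.627, 0.0, -0.002]
ft_force: [-0.4, 0.0, -3.5]
grip_width: 0.0151
```

```bash
python3 -c "
from h import *
st([.5296,-.4048,.099],-12.9)
im,d,ci=cam('scene');Q=pts(d,ci);m=np.abs(Q[...,2]-.075)<.004; m&=(Q[...,0]>.3)&(Q[...,0]<.63)&(Q[...,1]<-.29)&(Q[...,1]>-.47)
from fit import rect
print(m.sum(),rect(Q[m])); save('sc',im,(150,230,350,380),4)
"
```

```text
t 15.0 p [ 0.5369 -0.3974  0.205 ] yaw -12.3 zax [-0.002  0.004 -1.   ] F [-0.4  0.  -3.5] w 0.0151
d_cm [ -0.73  -0.74 -10.6 ]
dyaw -0.6
rv [-0.21 -0.12 -0.62]
890 (array([ 494.1, -396. ]), array([ 60.9, 203.2]), 77.0)
```

View pics/sc.png

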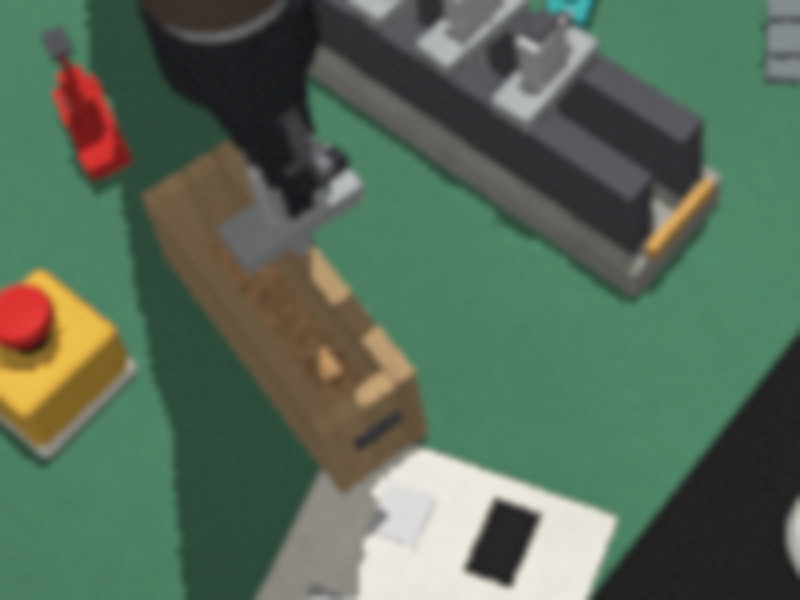

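move_arm([
  [[-0.7, -0.7, -2, -0.2, -0.1, -0.6, 0], [0, 0, -3, 0, 0, 0, 0], [0, 0, -2, 0, 0, 0, 0], [0, 0, 0, 0, 0, 0, 0], [0, 0, 0, 0, 0, 0, 0]],
])

```text
clock: 15.55
eef_pos: [0.5349, -0.3972, 0.1355]
tool_rot: [0.778, 0.628, 0.001, 0.001]
ft_force: [-0.3, 0.5, -4.3]
grip_width: 0.0153
```

```bash
python3 -c "
from h import *
st([.5296,-.4048,.099],-12.9)
"
```

```text
t 15.55 p [ 0.5349 -0.3972  0.1355] yaw -12.2 zax [ 0.004 -0.    -1.   ] F [-0.3  0.5 -4.3] w 0.0153
d_cm [-0.53 -0.76 -3.65]
dyaw -0.7
rv [ 0.02  0.23 -0.73]
```

move_arm([
  [[-0.5, -0.7, 0, 0, 0, -0.7, 0], [0, 0, 0, 0, 0, 0, 0], [-0.2, -0.3, 0, 0, 0, 0, 0], [0, 0, 0, 0, 0, 0, 0], [0, 0, 0, 0, 0, 0, 0]],
])

```text
clock: 16.05
eef_pos: [0.5304, -0.4085, 0.141]
tool_rot: [0.782, 0.624, 0.003, 0.005]
ft_force: [-1.0, -0.7, -3.2]
grip_width: 0.0154
```

```bash
python3 -c "
from h import *
st([.5296,-.4048,.099],-12.9)
"
```

```text
t 16.05 p [ 0.5304 -0.4085  0.141 ] yaw -12.8 zax [ 0.011 -0.005 -1.   ] F [-1.  -0.7 -3.2] w 0.0154
d_cm [-0.08  0.37 -4.2 ]
dyaw -0.1
rv [ 0.31  0.61 -0.1 ]
```

move_arm([
  [[0, 0.35, 0, 0.3, 0.6, 0, 0], [0, 0, 0, 0, 0, 0, 0], [0, 0, -1.5, 0, 0, 0, 0], [0, 0, -1, 0, 0, 0, 0], [0, 0, 0, 0, 0, 0, 0]],
])

```text
clock: 16.55
eef_pos: [0.531, -0.405, 0.1163]
tool_rot: [0.782, 0.624, 0.0, 0.001]
ft_force: [0.1, 0.3, -4.0]
grip_width: 0.0148
```

```bash
python3 -c "
from h import *
st([.5296,-.4048,.099],-12.9)
"
```

```text
t 16.55 p [ 0.531  -0.405   0.1163] yaw -12.8 zax [ 0.001 -0.001 -1.   ] F [ 0.1  0.3 -4. ] w 0.0148
d_cm [-0.14  0.02 -1.73]
dyaw -0.1
rv [ 0.04  0.06 -0.09]
```

move_arm([
  [[0, 0, -0.8, 0, 0, 0, 0], [0, 0, -0.6, 0, 0, 0, 0], [0, 0, -0.3, 0, 0, 0, 0], [0, 0, -0.2, 0, 0, 0, 0], [0, 0, 0, 0, 0, 0, 0]],
])

```text
clock: 17.05
eef_pos: [0.5317, -0.4055, 0.0992]
tool_rot: [0.782, 0.624, 0.001, 0.002]
ft_force: [0.3, -0.4, -2.7]
grip_width: 0.0151
```

```bash
python3 -c "
from h import *
st([.5296,-.4048,.099],-12.9)
im,d,ci=cam('scene'); save('sc2',im,(150,230,350,380),4)
im,d,ci=cam('top'); save('tp2',im,(380,100,540,280),3.3)
"
```

```text
t 17.05 p [ 0.5317 -0.4055  0.0992] yaw -12.8 zax [ 0.003 -0.003 -1.   ] F [ 0.3 -0.4 -2.7] w 0.0151
d_cm [-0.21  0.07 -0.02]
dyaw -0.1
rv [ 0.15  0.2  -0.1 ]
```

View pics/sc2.png

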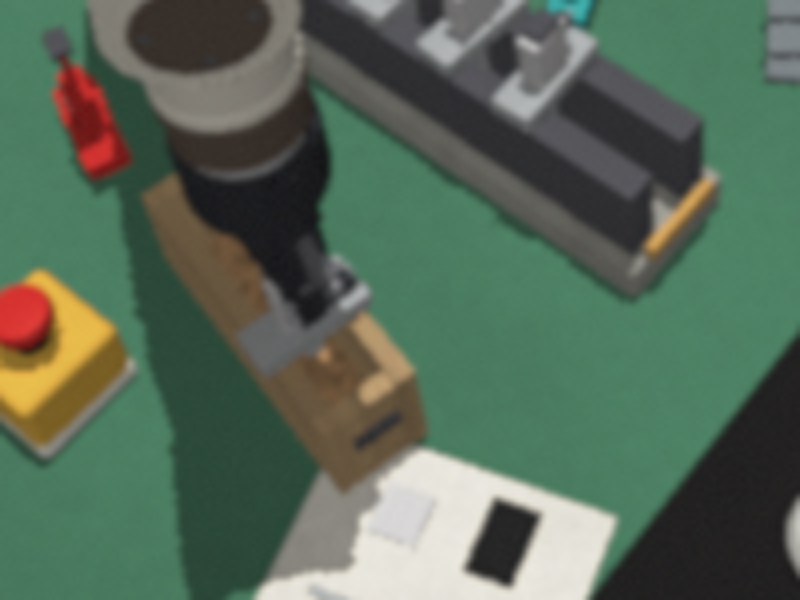

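move_arm([
  [[0, 0, -0.2, 0, 0, 0, 0], [0, 0, -0.2, 0, 0, 0, 0], [0, 0, -0.1, 0, 0, 0, 0.45], [0, 0, 0, 0, 0, 0, 0.45], [0, 0, 0, 0, 0, 0, 0.45]],
])

```text
clock: 17.65
eef_pos: [0.5331, -0.4067, 0.0992]
tool_rot: [0.782, 0.624, 0.001, 0.005]
ft_force: [-0.0, 0.6, -0.0]
grip_width: 0.0382
```

```bash
python3 -c "
from h import *
st([.5296,-.4048,.099],-12.9)
"
```

```text
t 17.65 p [ 0.5331 -0.4067  0.0992] yaw -12.8 zax [ 0.009 -0.007 -1.   ] F [-0.   0.6 -0. ] w 0.0382
d_cm [-0.35  0.19 -0.02]
dyaw -0.1
rv [ 0.38  0.5  -0.09]
```

Released. Lift straight and go towards G2 (at 0.4215,-0.2026).

move_arm([
  [[-0.1, 0.1, 2, 0, 0, 0, 0.45], [0, 0, 3, 0.3, 0.5, 0, 0.45], [0, 0, 4, 0, 0, 0, 0.45], [0, 0, 3, 0, 0, 0, 0.45], [-2, 3, 0, 0, 0, 4, 0.45]],
])

```text
clock: 18.15
eef_pos: [0.5134, -0.3779, 0.2191]
tool_rot: [0.759, 0.651, -0.001, 0.0]
ft_force: [0.0, -0.1, 0.3]
grip_width: 0.0387
```

move_arm([
  [[-2, 4, 0, 0, 0, 4, 0.45], [-2, 4, 0, 0, 0, 4, 0.45], [-2.5, 4, 0, 0, 0, 2, 0.45], [-2, 4, 0, 0, 0, 0, 0.45], [0, 0, 0, 0, 0, 0, 0.45]],
])

```text
clock: 18.65
eef_pos: [0.4243, -0.2122, 0.2194]
tool_rot: [0.697, 0.717, -0.0, 0.002]
ft_force: [-0.5, -0.8, 0.6]
grip_width: 0.038
```

```bash
python3 look.py C; python3 -c "
from h import *
st([.4217,-.203,.117],1.8)
"
```

```text
top 0.357 top z pct [0.1485 0.155  0.1562] 215 (array([ 356.9, -203.4]), array([28. , 71.6]), 1.9)
top 0.421 top z pct [0.1487 0.171  0.1716] 189 (array([ 422.5, -203. ]), array([27.1, 72. ]), 1.8)
top 0.482 top z pct [0.1488 0.1555 0.1562] 209 (array([ 482.8, -204.3]), array([72.9, 27.7]), 86.3)
top 0.543 top z pct [0.1474 0.1554 0.1566] 202 (array([ 543.7, -206.7]), array([27.8, 71.4]), 2.8)
top box 378 (array([ 541.8, -406.4]), array([ 69.1, 109.6]), 80.6)
scene 0.357 top z pct [0.1316 0.1536 0.1564] 170 (array([ 356.5, -201.9]), array([28.6, 74.8]), 0.1)
scene 0.421 top z pct [0.1382 0.1699 0.1722] 173 (array([ 421.4, -202.7]), array([73.7, 28.4]), 89.6)
scene 0.482 top z pct [0.1325 0.1546 0.1564] 184 (array([ 481.6, -203.6]), array([73.7, 29.3]), 84.6)
scene 0.543 top z pct [0.1353 0.1543 0.1557] 184 (array([ 542.2, -206.5]), array([28.9, 73. ]), 2.8)
scene box 817 (array([ 493.4, -398.1]), array([ 68.8, 203.1]), 77.7)
t 18.75 p [ 0.4279 -0.216   0.2204] yaw 1.5 zax [ 0.008 -0.007 -1.   ] F [-0.1 -0.4  0.3] w 0.0385
d_cm [ -0.62   1.3  -10.34]
dyaw 0.3
rv [0.37 0.43 0.28]
```

View pics/topC.png

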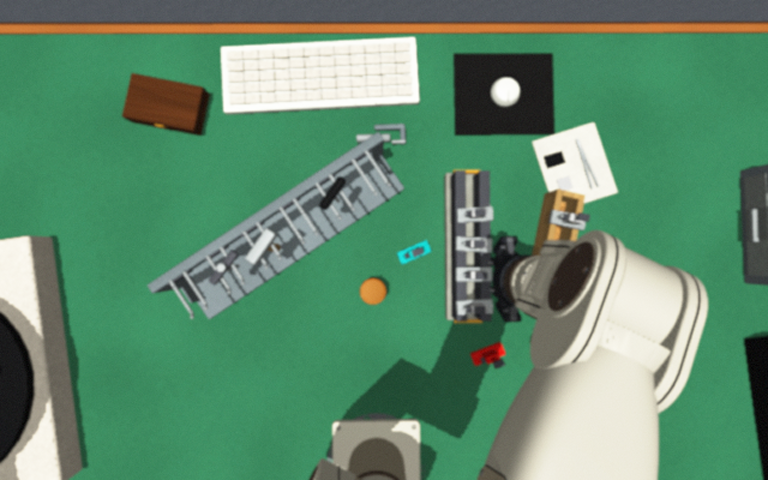

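View pics/sceneC.png

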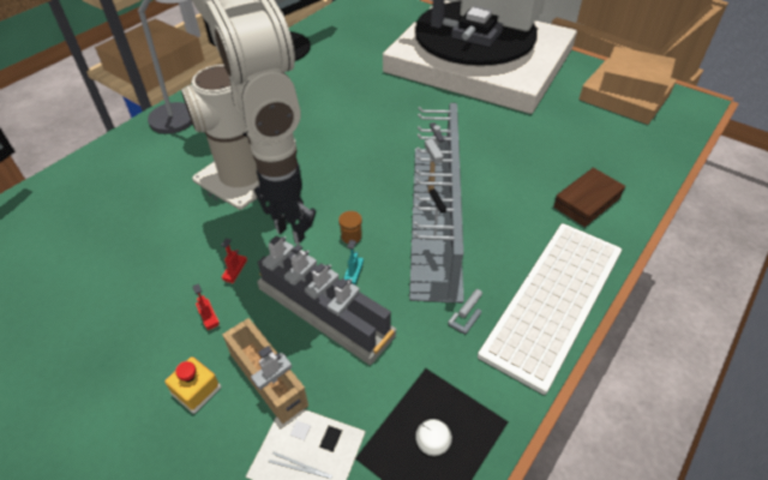

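```bash
cat > boxg.py <<'E'
from fit import *
for n in ['top','scene']:
    D=np.load(n+'L.npz');Q=pts(D['d'],bot.camera_info(n))
    m=(np.abs(Q[...,2]-.089)<.004)&(Q[...,0]>.38)&(Q[...,0]<.62)&(Q[...,1]<-.32)&(Q[...,1]>-.47)
    k,l,s,c=cv2.connectedComponentsWithStats(m.astype(np.uint8))
    for i in range(1,k):
        if s[i,4]>40: print(n,s[i,4],rect(Q[l==i]),Q[l==i][:,2].std().round(4))
E
python3 boxg.py
```

```text
top 175 (array([ 533. , -405.9]), array([71.3, 28.5]), 77.4) 0.0017
scene 258 (array([ 531.5, -405.4]), array([71.8, 29.6]), 77.8) 0.0017
```

move_arm([
  [[-0.6, 1.3, 0, 0.4, 0.4, 0.3, 0.45], [0, 0, 0, 0, 0, 0, 0.45], [0, 0, -2, 0, 0, 0, 0.45], [0, 0, -2, 0, 0, 0, 0.45], [0, 0, 0, 0, 0, 0, 0.45]],
])

```text
clock: 19.25
eef_pos: [0.4266, -0.2068, 0.1806]
tool_rot: [0.697, 0.717, 0.001, 0.003]
ft_force: [-0.5, 0.7, -0.2]
grip_width: 0.0387
```

```bash
python3 -c "
from h import *
st([.4217,-.203,.117],1.8)
"
```

```text
t 19.25 p [ 0.4266 -0.2068  0.1806] yaw 1.6 zax [ 0.006 -0.002 -1.   ] F [-0.5  0.7 -0.2] w 0.0387
d_cm [-0.49  0.38 -6.36]
dyaw 0.2
rv [0.14 0.34 0.17]
```

move_arm([
  [[-0.5, 0.4, 0, 0.1, 0.3, 0.2, 0.45], [0, 0, 0, 0, 0, 0, 0.45], [0, 0, -2, 0, 0, 0, 0.45], [0, 0, -1, 0, 0, 0, 0.45], [0, 0, 0, 0, 0, 0, 0.45]],
])

```text
clock: 19.75
eef_pos: [0.4243, -0.205, 0.1533]
tool_rot: [0.696, 0.718, 0.001, 0.003]
ft_force: [0.2, 0.1, 0.3]
grip_width: 0.0381
```

```bash
python3 -c "
from h import *
st([.4217,-.203,.117],1.8)
"
```

```text
t 19.75 p [ 0.4243 -0.205   0.1533] yaw 1.7 zax [ 0.005 -0.003 -1.   ] F [0.2 0.1 0.3] w 0.0381
d_cm [-0.26  0.2  -3.63]
dyaw 0.1
rv [0.19 0.31 0.06]
```

move_arm([
  [[-0.35, 0.25, -1, 0.2, 0.3, 0, 0.45], [0, 0, -1.5, 0, 0, 0, 0.45], [0, 0, -1, 0, 0, 0, 0.45], [0, 0, 0, 0, 0, 0, 0], [0, 0, 0, 0, 0, 0, 0]],
])

```text
clock: 20.25
eef_pos: [0.4218, -0.203, 0.1191]
tool_rot: [0.696, 0.718, 0.001, 0.002]
ft_force: [0.0, -2.6, 5.0]
grip_width: 0.0152
```

```bash
python3 -c "
from h import *
st([.4217,-.203,.117],1.8)
"
```

```text
t 20.25 p [ 0.4218 -0.203   0.1191] yaw 1.7 zax [ 0.003 -0.001 -1.   ] F [ 0.  -2.6  5. ] w 0.0152
d_cm [-0.01 -0.   -0.21]
dyaw 0.1
rv [0.08 0.18 0.07]
```

move_arm([
  [[0, 0, 0, 0, 0, 0, 0], [0, 0, 2, 0, 0, 0, 0], [0, 0, 3, 0, 0, 0, 0], [0, 0, 3, 0, 0, 0, 0], [0, 0, 1, 0, 0, 0, 0]],
])

```text
clock: 20.75
eef_pos: [0.4181, -0.2011, 0.2087]
tool_rot: [0.696, 0.718, -0.001, -0.003]
ft_force: [0.7, -0.6, -2.9]
grip_width: 0.0149
```

move_arm([
  [[0.8, -4, 0, 0, 0, -5, 0], [0.8, -4, 0, 0, 0, -5, 0], [0.8, -4, 0, 0, 0, -4, 0], [0.8, -4, 0, 0, 0, 0, 0], [0.4, -2, 0, 0, 0, 0, 0]],
])

```text
clock: 21.25
eef_pos: [0.4545, -0.3833, 0.2072]
tool_rot: [0.779, 0.626, 0.0, -0.004]
ft_force: [0.3, 0.8, -3.6]
grip_width: 0.0146
```

```bash
python3 look.py D|grep box; python3 -c "
from h import *
st([.4614,-.3892,.099],-12.9)
"
```

```text
top box 760 (array([ 497. , -395.3]), array([ 66.9, 200.1]), 77.2)
scene box 806 (array([ 494.3, -397.5]), array([ 69.6, 202.2]), 76.9)
t 21.35 p [ 0.4542 -0.3832  0.2065] yaw -12.5 zax [-0.006  0.008 -1.   ] F [ 0.   1.1 -3.8] w 0.0151
d_cm [  0.72  -0.6  -10.75]
dyaw -0.4
rv [-0.44 -0.32 -0.41]
```

move_arm([
  [[0.7, -0.6, 0, -0.4, -0.3, -0.4, 0], [0, 0, 0, 0, 0, 0, 0], [0, 0, -2, 0, 0, 0, 0], [0, 0, -2, 0, 0, 0, 0], [0, 0, 0, 0, 0, 0, 0]],
])

```text
clock: 21.85
eef_pos: [0.4612, -0.3855, 0.1633]
tool_rot: [0.781, 0.624, 0.0, -0.003]
ft_force: [-0.1, 0.2, -3.1]
grip_width: 0.0152
```

```bash
python3 -c "
from h import *
st([.4614,-.3892,.099],-12.9)
"
```

```text
t 21.85 p [ 0.4612 -0.3855  0.1633] yaw -12.7 zax [-0.003  0.004 -1.   ] F [-0.1  0.2 -3.1] w 0.0152
d_cm [ 0.02 -0.37 -6.43]
dyaw -0.2
rv [-0.24 -0.17 -0.16]
```

move_arm([
  [[0, -0.4, 0, -0.2, -0.2, -0.2, 0], [0, 0, 0, 0, 0, 0, 0], [0, 0, -1.5, 0, 0, 0, 0], [0, 0, -1.5, 0, 0, 0, 0], [0, 0, 0, 0, 0, 0, 0]],
])

```text
clock: 22.35
eef_pos: [0.4638, -0.3896, 0.1385]
tool_rot: [0.782, 0.624, 0.001, 0.004]
ft_force: [-0.8, -0.2, -3.9]
grip_width: 0.0151
```

```bash
python3 -c "
from h import *
st([.4614,-.3892,.099],-12.9)
"
```

```text
t 22.35 p [ 0.4638 -0.3896  0.1385] yaw -12.8 zax [ 0.007 -0.005 -1.   ] F [-0.8 -0.2 -3.9] w 0.0151
d_cm [-0.24  0.04 -3.95]
dyaw -0.1
rv [ 0.26  0.41 -0.1 ]
```

move_arm([
  [[-0.1, 0, -1.5, 0.2, 0.4, 0, 0], [0, 0, -1.2, 0, 0, 0, 0], [0, 0, -0.8, 0, 0, 0, 0], [0, 0, -0.3, 0, 0, 0, 0], [0, 0, 0, 0, 0, 0, 0]],
])

```text
clock: 22.85
eef_pos: [0.464, -0.3905, 0.1005]
tool_rot: [0.781, 0.624, 0.0, 0.002]
ft_force: [-0.5, 0.2, -2.9]
grip_width: 0.0151
```

```bash
python3 -c "
from h import *
st([.4614,-.3892,.099],-12.9)
"
```

```text
t 22.85 p [ 0.464  -0.3905  0.1005] yaw -12.8 zax [ 0.003 -0.004 -1.   ] F [-0.5  0.2 -2.9] w 0.0151
d_cm [-0.26  0.13 -0.15]
dyaw -0.1
rv [ 0.21  0.18 -0.1 ]
```

move_arm([
  [[0, 0, -0.3, 0, 0, 0, 0], [0, 0, -0.2, 0, 0, 0, 0], [0, 0, -0.1, 0, 0, 0, 0.45], [0, 0, 0, 0, 0, 0, 0.45], [0, 0, 0, 0, 0, 0, 0.45]],
])

```text
clock: 23.35
eef_pos: [0.4663, -0.3926, 0.1014]
tool_rot: [0.782, 0.624, 0.001, 0.007]
ft_force: [0.0, -1.7, -0.6]
grip_width: 0.0384
```

move_arm([
  [[-0.1, 0.1, 2, 0, 0, 0, 0.45], [0, 0, 3, 0.3, 0.4, 0, 0.45], [0, 0, 4, 0, 0, 0, 0.45], [0, 0, 3, 0, 0, 0, 0.45], [-2, 4, 0, 0, 0, 5, 0.45]],
])

```text
clock: 23.85
eef_pos: [0.4478, -0.3551, 0.2244]
tool_rot: [0.754, 0.657, -0.0, 0.005]
ft_force: [0.8, 0.7, 0.2]
grip_width: 0.0384
```

move_arm([
  [[-2, 4, 0, 0, 0, 4, 0.45], [-2, 4, 0, 0, 0, 4, 0.45], [-2, 4, 0, 0, 0, 0, 0.45], [-2, 2.5, 0, 0, 0, 0, 0.45], [0, 0, 0, 0, 0, 0, 0.45]],
])

```text
clock: 24.35
eef_pos: [0.3651, -0.2043, 0.2271]
tool_rot: [0.703, 0.711, 0.002, 0.009]
ft_force: [0.5, -0.3, -0.2]
grip_width: 0.0383
```

```bash
python3 look.py E; python3 boxg.py; python3 -c "
from h import *
st([.357,-.2032,.117],1.5)
"
```

```text
top 0.357 top z pct [0.1475 0.1548 0.156 ] 194 (array([ 356.9, -202.5]), array([28.2, 71.2]), 2.2)
top 0.482 top z pct [0.1488 0.1556 0.1566] 212 (array([ 482.9, -203.9]), array([72.4, 27.9]), 86.2)
top 0.543 top z pct [0.148  0.1554 0.1564] 201 (array([ 543.8, -206.8]), array([28.1, 72.6]), 2.6)
top box 718 (array([ 496.7, -396.9]), array([ 69.7, 200.4]), 77.2)
scene 0.357 top z pct [0.1312 0.1538 0.1559] 166 (array([ 358.4, -202.3]), array([74.9, 30.3]), 85.8)
scene 0.482 top z pct [0.1331 0.1544 0.1566] 191 (array([ 482.4, -204.2]), array([71.9, 28.9]), 83.6)
scene 0.543 top z pct [0.1362 0.155  0.1571] 187 (array([ 542.2, -206.6]), array([29.7, 72.7]), 4.6)
scene box 641 (array([ 493.5, -396.4]), array([ 71.5, 203.8]), 77.5)
top 171 (array([ 533.1, -406.1]), array([74.2, 27.7]), 76.8) 0.0017
top 175 (array([ 465.9, -390.9]), array([72.6, 28.3]), 77.5) 0.0016
scene 243 (array([ 465.3, -390.2]), array([71.7, 31.6]), 74.7) 0.0017
scene 260 (array([ 531.9, -405.1]), array([72.4, 28.3]), 75.9) 0.0018
t 24.45 p [ 0.3678 -0.2069  0.2276] yaw 0.6 zax [ 0.018 -0.012 -1.   ] F [ 0.5 -0.6  0.5] w 0.0386
d_cm [ -1.08   0.37 -11.06]
dyaw 0.9
rv [0.69 1.03 0.94]
```

View pics/sceneE.png

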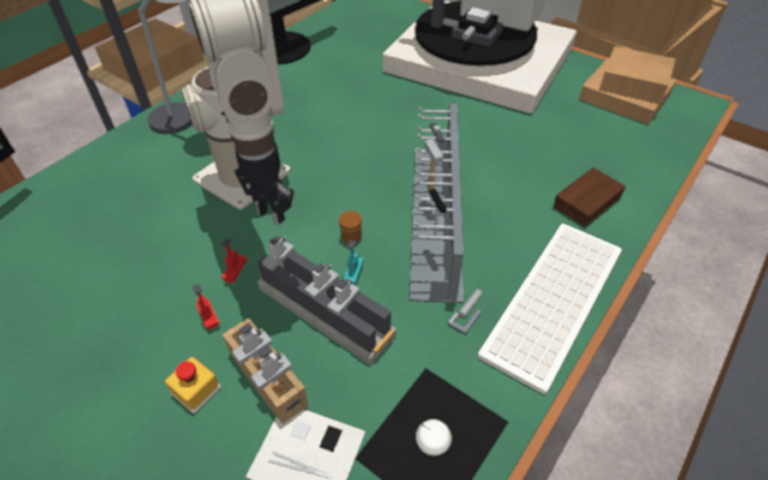

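move_arm([
  [[-1, 0.4, -2, 0.7, 1, 1, 0.45], [0, 0, -2, 0, 0, 0, 0.45], [0, 0, -2, 0, 0, 0, 0.45], [0, 0, 0, 0, 0, 0, 0.45], [0, 0, 0, 0, 0, 0, 0.45]],
])

```text
clock: 24.95
eef_pos: [0.364, -0.209, 0.1682]
tool_rot: [0.698, 0.716, 0.001, 0.005]
ft_force: [-0.8, 0.3, -0.5]
grip_width: 0.0386
```

```bash
python3 -c "
from h import *
st([.357,-.2032,.117],1.5)
"
```

```text
t 24.95 p [ 0.364  -0.209   0.1682] yaw 1.4 zax [ 0.009 -0.005 -1.   ] F [-0.8  0.3 -0.5] w 0.0386
d_cm [-0.7   0.58 -5.12]
dyaw 0.1
rv [0.3 0.5 0.1]
```

move_arm([
  [[-0.7, 0.6, 0, 0.3, 0.5, 0.1, 0.45], [0, 0, 0, 0, 0, 0, 0.45], [-0.1, 0.1, -1.5, 0, 0, 0, 0.45], [0, 0, -1, 0, 0, 0, 0.45], [0, 0, 0, 0, 0, 0, 0.45]],
])

```text
clock: 25.45
eef_pos: [0.3589, -0.204, 0.1464]
tool_rot: [0.698, 0.716, 0.001, 0.004]
ft_force: [-1.1, -0.2, -0.1]
grip_width: 0.0385
```

```bash
python3 -c "
from h import *
st([.357,-.2032,.117],1.5)
"
```

```text
t 25.45 p [ 0.3589 -0.204   0.1464] yaw 1.5 zax [ 0.006 -0.004 -1.   ] F [-1.1 -0.2 -0.1] w 0.0385
d_cm [-0.19  0.08 -2.94]
dyaw 0.0
rv [0.21 0.36 0.05]
```

move_arm([
  [[-0.25, 0.1, -1, 0.2, 0.3, 0, 0.45], [0, 0, -1.2, 0, 0, 0, 0.45], [0, 0, -0.6, 0, 0, 0, 0.45], [0, 0, 0, 0, 0, 0, 0], [0, 0, 0, 0, 0, 0, 0]],
])

```text
clock: 25.95
eef_pos: [0.357, -0.2035, 0.1182]
tool_rot: [0.698, 0.716, 0.0, 0.001]
ft_force: [-1.1, -0.4, 2.5]
grip_width: 0.0149
```

```bash
python3 -c "
from h import *
st([.357,-.2032,.117],1.5)
"
```

```text
t 25.95 p [ 0.357  -0.2035  0.1182] yaw 1.5 zax [ 0.002 -0.001 -1.   ] F [-1.1 -0.4  2.5] w 0.0149
d_cm [ 0.    0.03 -0.12]
dyaw 0.0
rv [0.08 0.14 0.04]
```

move_arm([
  [[0, 0, 0, 0, 0, 0, 0], [0, 0, 3, 0, 0, 0, 0], [0, 0, 4.5, 0, 0, 0, 0], [0, 0, 4.8, 0, 0, 0, 0], [0, 0, 4.8, 0, 0, 0, 0]],
])

```text
clock: 26.45
eef_pos: [0.3498, -0.1993, 0.2868]
tool_rot: [0.698, 0.716, -0.002, -0.009]
ft_force: [0.8, -0.1, -2.7]
grip_width: 0.0154
```

move_arm([
  [[0.3, 4.5, 1, 0, 0, 5, 0], [0.3, 4.8, 0, 0, 0, 5, 0], [0.3, 4.8, 0, 0, 0, 5, 0], [0.3, 4.8, 0, 0, 0, 5, 0], [0.3, 4.8, 0, 0, 0, 5, 0]],
])

```text
clock: 26.95
eef_pos: [0.3684, 0.0376, 0.3063]
tool_rot: [0.527, 0.85, 0.001, 0.001]
ft_force: [1.7, 1.1, -2.9]
grip_width: 0.015
```

move_arm([
  [[0.3, 4.8, 0, 0, 0, 5, 0], [0.3, 4.8, 0, 0, 0, 2, 0], [0.3, 4.8, 0, 0, 0, 0, 0], [0.3, 4.8, 0, 0, 0, 0, 0], [0.3, 4.8, 0, 0, 0, 0, 0]],
])

```text
clock: 27.45
eef_pos: [0.3806, 0.2873, 0.3068]
tool_rot: [0.47, 0.882, 0.001, 0.002]
ft_force: [1.7, -0.0, -2.3]
grip_width: 0.0152
```

```bash
python3 -c "
from h import *
st([.3948,.3468,.193],33.5)
"
```

```text
t 27.45 p [0.3806 0.2873 0.3068] yaw 33.9 zax [ 0.005  0.    -1.   ] F [ 1.7 -0.  -2.3] w 0.0152
d_cm [  1.42   5.95 -11.38]
dyaw -0.4
rv [-0.01  0.29 -0.37]
```

move_arm([
  [[0.7, 3, 0, 0, 0.3, -0.3, 0], [0.7, 2.6, 0, 0, 0, 0, 0], [0, 0, 0, 0, 0, 0, 0], [0, 0, 0, 0, 0, 0, 0], [0, 0, 0, 0, 0, 0, 0]],
])

```text
clock: 27.95
eef_pos: [0.3922, 0.3517, 0.3031]
tool_rot: [0.468, 0.884, -0.002, -0.002]
ft_force: [0.2, 0.0, -2.5]
grip_width: 0.0154
```

```bash
cat > held.py <<'E'
from fit import *
o=bot.get_obs(); p=o['eef_pos']
for n in ['top','scene']:
    im,d,ci=cam(n); Q=pts(d,ci); np.savez(n+'L.npz',im=im,d=d)
    zt=p[2]-.0235+.014
    m=(np.abs(Q[...,2]-zt)<.004)&(np.hypot(Q[...,0]-p[0],Q[...,1]-p[1])<.05)
    if m.sum()>5: print(n,m.sum(),rect(Q[m]))
    u,v=[int(k) for k in proj(p,ci)]; save('h_'+n,im,(max(u-70,0),max(v-60,0),u+70,v+70),4)
E
python3 held.py
python3 -c "
from h import *
st([.3948,.3468,.193],33.5)
"
```

```text
top 215 (array([402. , 334.9]), array([28.2, 34.2]), 32.8)
scene 79 (array([396.4, 339.9]), array([26.2, 56.9]), 33.3)
t 28.05 p [0.3923 0.3512 0.3034] yaw 34.1 zax [-0.005 -0.002 -1.   ] F [-0.2  0.5 -2.9] w 0.0153
d_cm [  0.25  -0.44 -11.04]
dyaw -0.6
rv [ 0.13 -0.29 -0.62]
```

View pics/h_scene.png

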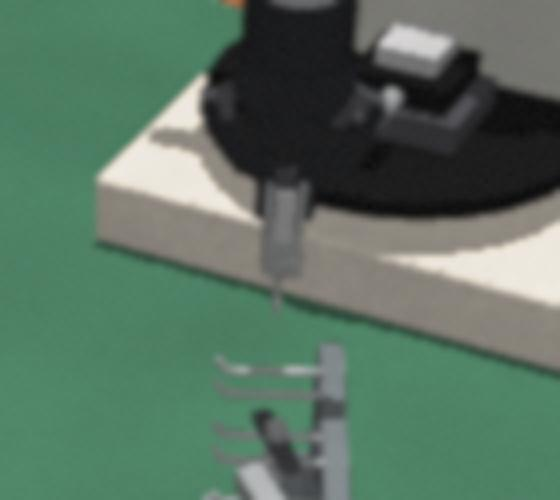

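move_arm([
  [[0.3, -0.45, 0, 0.1, -0.3, -0.6, 0], [0, 0, 0, 0, 0, 0, 0], [0.1, -0.1, -2, 0, 0, 0, 0], [0, 0, -2, 0, 0, 0, 0], [0, 0, 0, 0, 0, 0, 0]],
])

```text
clock: 28.55
eef_pos: [0.3976, 0.342, 0.2654]
tool_rot: [0.476, 0.879, 0.002, 0.001]
ft_force: [-0.1, -0.5, -1.8]
grip_width: 0.0148
```

```bash
python3 -c "
from h import *
st([.3948,.3468,.193],33.5)
"
```

```text
t 28.55 p [0.3976 0.342  0.2654] yaw 33.1 zax [ 0.005  0.003 -1.   ] F [-0.1 -0.5 -1.8] w 0.0148
d_cm [-0.28  0.48 -7.24]
dyaw 0.4
rv [-0.16  0.28  0.36]
```

move_arm([
  [[-0.25, 0.45, 0, -0.1, 0.2, 0.3, 0], [0, 0, 0, 0, 0, 0, 0], [0, 0, -0.8, 0, 0, 0, 0], [0, 0, 0, 0, 0, 0, 0], [0, 0, 0, 0, 0, 0, 0]],
])

```text
clock: 29.05
eef_pos: [0.3961, 0.3473, 0.2607]
tool_rot: [0.474, 0.881, 0.003, 0.001]
ft_force: [-0.7, -0.4, -2.7]
grip_width: 0.0154
```

```bash
python3 -c "
from h import *
st([.3948,.3468,.193],33.5)
"
```

```text
t 29.05 p [0.3961 0.3473 0.2607] yaw 33.4 zax [ 0.005  0.005 -1.   ] F [-0.7 -0.4 -2.7] w 0.0154
d_cm [-0.13 -0.05 -6.77]
dyaw 0.1
rv [-0.27  0.3   0.09]
```

move_arm([
  [[-0.15, -0.05, -1.5, -0.3, 0.3, 0, 0], [0, 0, -1.5, 0, 0, 0, 0], [0, 0, -1, 0, 0, 0, 0], [0, 0, 0, 0, 0, 0, 0], [0, 0, 0, 0, 0, 0, 0]],
])

```text
clock: 29.55
eef_pos: [0.394, 0.3465, 0.2171]
tool_rot: [0.474, 0.881, -0.001, -0.0]
ft_force: [0.3, 0.5, -3.6]
grip_width: 0.015
```

```bash
python3 -c "
from h import *
st([.3948,.3468,.193],33.5)
"
```

```text
t 29.55 p [0.394  0.3465 0.2171] yaw 33.4 zax [-0.001 -0.002 -1.   ] F [ 0.3  0.5 -3.6] w 0.015
d_cm [ 0.08  0.03 -2.41]
dyaw 0.1
rv [ 0.1  -0.08  0.08]
```

move_arm([
  [[0, 0, -1, 0, 0, 0, 0], [0, 0, -0.8, 0, 0, 0, 0], [0, 0, -0.3, 0, 0, 0, 0], [0, 0, 0, 0, 0, 0, 0], [0, 0, 0, 0, 0, 0, 0]],
])

```text
clock: 30.05
eef_pos: [0.3944, 0.3469, 0.195]
tool_rot: [0.474, 0.881, -0.0, 0.0]
ft_force: [0.4, -0.1, -4.0]
grip_width: 0.015
```

```bash
python3 -c "
from h import *
st([.3948,.3468,.193],33.5)
"; python3 held.py
```

```text
t 30.05 p [0.3944 0.3469 0.195 ] yaw 33.4 zax [-0.    -0.001 -1.   ] F [ 0.4 -0.1 -4. ] w 0.015
d_cm [ 0.04 -0.01 -0.2 ]
dyaw 0.1
rv [ 0.05 -0.02  0.08]
top 155 (array([404.3, 329.6]), array([28.2, 32. ]), 32.9)
scene 77 (array([399.6, 336. ]), array([27.5, 53.5]), 33.8)
```

View pics/h_scene.png

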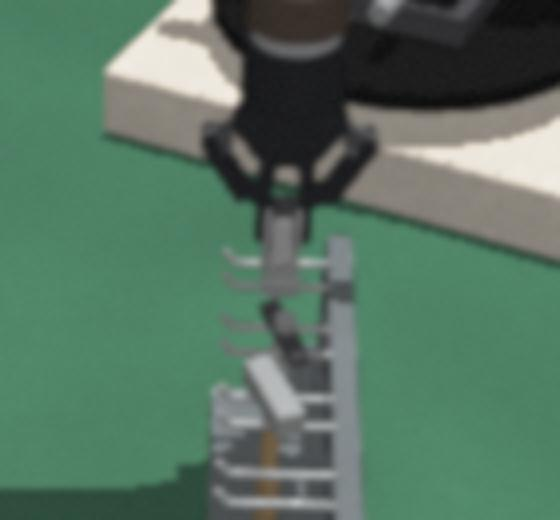

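Over pair 6. Lower to contact and release.

move_arm([
  [[0, 0, -0.3, 0, 0, 0, 0], [0, 0, -0.2, 0, 0, 0, 0], [0, 0, -0.1, 0, 0, 0, 0.45], [0, 0, 0, 0, 0, 0, 0.45], [0, 0, 0, 0, 0, 0, 0.45]],
])

```text
clock: 30.65
eef_pos: [0.3961, 0.3484, 0.1944]
tool_rot: [0.474, 0.881, 0.004, 0.002]
ft_force: [0.4, 0.7, 0.1]
grip_width: 0.0382
```

```bash
python3 -c "
from h import *
st([.3948,.3468,.193],33.5)
"
```

```text
t 30.65 p [0.3961 0.3484 0.1944] yaw 33.4 zax [ 0.007  0.005 -1.   ] F [0.4 0.7 0.1] w 0.0382
d_cm [-0.13 -0.16 -0.14]
dyaw 0.1
rv [-0.31  0.38  0.08]
```

move_arm([
  [[-0.1, -0.1, 2, 0, 0, 0, 0.45], [0, 0, 3, -0.3, 0.3, 0, 0.45], [0, 0, 4, 0, 0, 0, 0.45], [0.3, -4, 0, 0, 0, -5, 0.45], [0.5, -4.8, 0, 0, 0, -5, 0.45]],
])

```text
clock: 31.15
eef_pos: [0.4036, 0.2621, 0.2864]
tool_rot: [0.548, 0.837, 0.001, 0.0]
ft_force: [0.9, -0.3, -0.8]
grip_width: 0.0384
```

move_arm([
  [[0.7, -4.8, 0, 0, 0, -5, 0.45], [0.7, -4.8, 0, 0, 0, -5, 0.45], [0.7, -4.8, 0, 0, 0, -5, 0.45], [0.7, -4.8, 0, 0, 0, -5, 0.45], [0.7, -4.8, 0, 0, 0, -5, 0.45]],
])

```text
clock: 31.65
eef_pos: [0.4397, 0.0155, 0.2885]
tool_rot: [0.72, 0.694, 0.004, 0.003]
ft_force: [1.8, -0.5, 0.4]
grip_width: 0.0387
```

move_arm([
  [[1, -4.8, 0, 0, 0, -1, 0.45], [1, -4.8, 0, 0, 0, 0, 0.45], [1, -4.8, 0, 0, 0, 0, 0.45], [0.8, -4.8, 0, 0, 0, 0, 0.45], [0, 0, 0, 0, 0, 0, 0.45]],
])

```text
clock: 32.15
eef_pos: [0.4781, -0.1866, 0.2892]
tool_rot: [0.73, 0.684, 0.005, 0.006]
ft_force: [-0.3, 0.3, -0.9]
grip_width: 0.038
```

```bash
python3 look.py F; python3 boxg.py; python3 - <<'E'
from fit import *
st([.4825,-.204,.117],-4)
for n in ['top','scene']:
    D=np.load(n+'L.npz');ci=bot.camera_info(n);Q=pts(D['d'],ci)
    m=(np.abs(Q[...,2]-.184)<.004)&(np.hypot(Q[...,0]-.3948,Q[...,1]-.3468)<.05)
    print(n,m.sum(),rect(Q[m]))
    save('rk_'+n,D['im'],(110,90,350,280) if n=='top' else (300,60,460,260),3)
E
```

```text
top 0.482 top z pct [0.1489 0.1557 0.1567] 165 (array([ 483.2, -199.8]), array([63.4, 27.8]), 86.3)
top 0.543 top z pct [0.1482 0.1556 0.1561] 194 (array([ 543.7, -206.7]), array([27.9, 71.3]), 2.8)
top box 0 (array([0., 0.]), array([0., 0.]), 0.0)
scene 0.482 top z pct [0.1333 0.1543 0.1563] 183 (array([ 481.5, -202.9]), array([72.3, 29.9]), 86.6)
scene 0.543 top z pct [0.1358 0.1542 0.1563] 183 (array([ 542. , -205.9]), array([30. , 73.3]), 3.9)
scene box 638 (array([ 493.6, -397. ]), array([ 70.5, 204.1]), 77.3)
scene 239 (array([ 464.2, -389.8]), array([71.8, 30.4]), 75.1) 0.0019
scene 257 (array([ 532.7, -405.7]), array([72.7, 29.5]), 73.7) 0.0016
t 32.25 p [ 0.4774 -0.1824  0.2894] yaw -3.5 zax [ 0.015  0.001 -1.   ] F [ 0.3  0.6 -0.1] w 0.0389
d_cm [  0.51  -2.16 -17.24]
dyaw -0.5
rv [-0.07  0.88 -0.52]
top 233 (array([394.3, 346.4]), array([27.7, 72.5]), 33.9)
scene 82 (array([393. , 348.7]), array([24.9, 76.1]), 33.1)
```

View pics/rk_top.png

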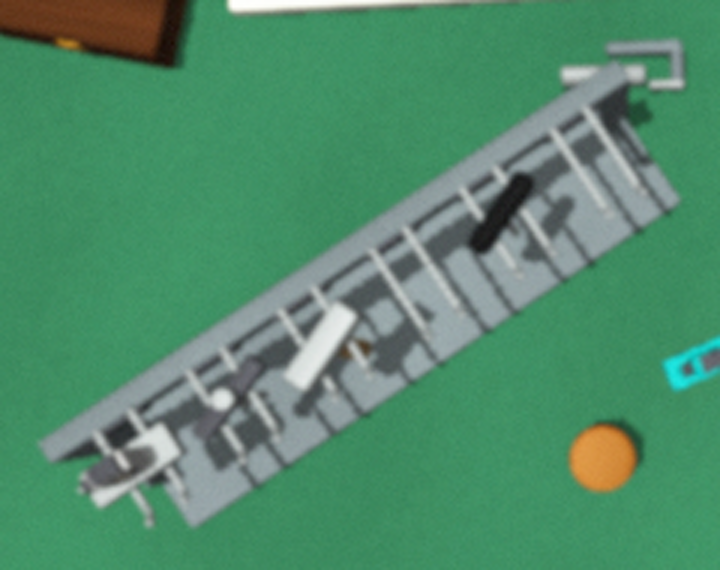

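View pics/rk_scene.png

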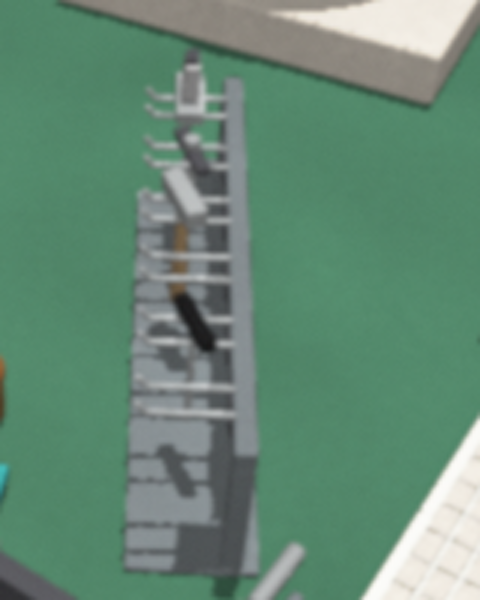

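move_arm([
  [[0.5, -2.1, -4, 0, 0.8, -0.5, 0.45], [0, 0, -4, 0, 0, 0, 0.45], [0, 0, -3, 0, 0, 0, 0.45], [0, 0, 0, 0, 0, 0, 0.45], [0, 0, 0, 0, 0, 0, 0.45]],
])

```text
clock: 32.75
eef_pos: [0.4839, -0.1969, 0.18]
tool_rot: [0.728, 0.686, 0.003, 0.002]
ft_force: [-0.1, 0.2, 0.8]
grip_width: 0.0384
```

```bash
python3 -c "
from h import *
st([.4822,-.204,.117],-4)
"
```

```text
t 32.75 p [ 0.4839 -0.1969  0.18  ] yaw -3.4 zax [ 0.007  0.001 -1.   ] F [-0.1  0.2  0.8] w 0.0384
d_cm [-0.17 -0.71 -6.3 ]
dyaw -0.6
rv [-0.06  0.42 -0.55]
```

move_arm([
  [[-0.2, -0.7, 0, 0, 0.4, -0.6, 0.45], [0, 0, 0, 0, 0, 0, 0.45], [0, -0.1, -2, 0, 0, 0, 0.45], [0, 0, -1, 0, 0, 0, 0.45], [0, 0, 0, 0, 0, 0, 0.45]],
])

```text
clock: 33.25
eef_pos: [0.4871, -0.2054, 0.1581]
tool_rot: [0.731, 0.683, 0.004, 0.006]
ft_force: [-0.4, -0.2, -0.0]
grip_width: 0.0382
```

```bash
python3 -c "
from h import *
st([.4822,-.204,.117],-4)
"
```

```text
t 33.25 p [ 0.4871 -0.2054  0.1581] yaw -3.9 zax [ 0.014 -0.005 -1.   ] F [-0.4 -0.2 -0. ] w 0.0382
d_cm [-0.49  0.14 -4.11]
dyaw -0.1
rv [ 0.27  0.8  -0.1 ]
```

move_arm([
  [[-0.5, 0.1, -0.5, 0.3, 0.8, -0.1, 0.45], [0, 0, 0, 0, 0, 0, 0.45], [-0.1, 0, -1.5, 0, 0, 0, 0.45], [0, 0, -0.8, 0, 0, 0, 0.45], [0, 0, 0, 0, 0, 0, 0.45]],
])

```text
clock: 33.75
eef_pos: [0.4826, -0.2053, 0.1327]
tool_rot: [0.732, 0.682, 0.001, 0.002]
ft_force: [-0.5, -0.1, -0.4]
grip_width: 0.0384
```

```bash
python3 -c "
from h import *
st([.4822,-.204,.117],-4)
"
```

```text
t 33.75 p [ 0.4826 -0.2053  0.1327] yaw -4.0 zax [ 0.004 -0.001 -1.   ] F [-0.5 -0.1 -0.4] w 0.0384
d_cm [-0.04  0.13 -1.57]
dyaw 0.0
rv [0.06 0.23 0.04]
```

move_arm([
  [[-0.05, 0.15, -0.8, 0.1, 0.2, 0, 0.45], [0, 0, -0.7, 0, 0, 0, 0.45], [0, 0, 0, 0, 0, 0, 0], [0, 0, 0, 0, 0, 0, 0], [0, 0, 0, 0, 0, 0, 0]],
])

```text
clock: 34.25
eef_pos: [0.4827, -0.2039, 0.1177]
tool_rot: [0.732, 0.682, 0.001, 0.0]
ft_force: [0.8, 0.6, -1.5]
grip_width: 0.0152
```

```bash
python3 -c "
from h import *
st([.4822,-.204,.117],-4)
"
```

```text
t 34.25 p [ 0.4827 -0.2039  0.1177] yaw -4.0 zax [ 0.001  0.    -1.   ] F [ 0.8  0.6 -1.5] w 0.0152
d_cm [-0.05 -0.01 -0.07]
dyaw 0.0
rv [-0.01  0.09  0.04]
```

move_arm([
  [[0, 0, 1, 0, 0, 0, 0], [0, 0, 4, 0, 0, 0, 0], [0, 0, 4.5, 0, 0, 0, 0], [0, 0, 4.8, 0, 0, 0, 0], [0, 0, 4.8, 0, 0, 0, 0]],
])

```text
clock: 34.75
eef_pos: [0.4744, -0.2003, 0.3065]
tool_rot: [0.731, 0.682, -0.004, -0.011]
ft_force: [1.3, -0.6, -2.6]
grip_width: 0.0152
```

move_arm([
  [[0.5, 4, 0.5, 0, 0, 6, 0], [0.7, 4.5, 0, 0, 0, 7, 0], [0.7, 4.5, 0, 0, 0, 7, 0], [0.7, 4.5, 0, 0, 0, 7, 0], [0.7, 4.5, 0, 0, 0, 7, 0]],
])

```text
clock: 35.25
eef_pos: [0.5101, 0.0191, 0.3247]
tool_rot: [0.497, 0.868, -0.001, 0.001]
ft_force: [1.5, 0.9, -2.6]
grip_width: 0.0151
```

move_arm([
  [[0.7, 4.5, 0, 0, 0, 4, 0], [0.5, 4, 0, 0, 0, 0, 0], [0.5, 3, 0, 0, 0, 0, 0], [0, 0, 0, 0, 0, 0, 0], [0, 0, 0, 0, 0, 0, 0]],
])

```text
clock: 35.75
eef_pos: [0.5254, 0.1451, 0.3259]
tool_rot: [0.459, 0.888, -0.001, -0.0]
ft_force: [0.2, -0.4, -2.8]
grip_width: 0.0151
```

```bash
python3 -c "
from h import *
st([.5307,.1417,.193],33.5)
"
```

```text
t 35.75 p [0.5254 0.1451 0.3259] yaw 35.3 zax [-0.001 -0.001 -1.   ] F [ 0.2 -0.4 -2.8] w 0.0151
d_cm [  0.53  -0.34 -13.29]
dyaw -1.8
rv [ 0.07 -0.07 -1.82]
```

move_arm([
  [[0.5, -0.4, 0, 0, 0, -1.8, 0], [0, 0, 0, 0, 0, 0, 0], [0, 0, -3, 0, 0, 0, 0], [0, 0, -2, 0, 0, 0, 0], [0, 0, 0, 0, 0, 0, 0]],
])

```text
clock: 36.25
eef_pos: [0.5314, 0.135, 0.2765]
tool_rot: [0.478, 0.878, -0.0, 0.001]
ft_force: [0.2, 0.1, -3.8]
grip_width: 0.0152
```

```bash
python3 -c "
from h import *
st([.5307,.1417,.193],33.5)
"; python3 held.py
```

```text
t 36.25 p [0.5314 0.135  0.2765] yaw 32.9 zax [ 0.002 -0.002 -1.   ] F [ 0.2  0.1 -3.8] w 0.0152
d_cm [-0.07  0.67 -8.35]
dyaw 0.6
rv [0.11 0.09 0.65]
top 143 (array([530.4, 133.4]), array([27.8, 70.8]), 33.8)
scene 94 (array([536.5, 123.4]), array([25.8, 48.5]), 33.3)
```

move_arm([
  [[-0.05, 0.65, 0, 0.1, 0.1, 0.6, 0], [0, 0, 0, 0, 0, 0, 0], [0, 0, -1.5, 0, 0, 0, 0], [0, 0, 0, 0, 0, 0, 0], [0, 0, 0, 0, 0, 0, 0]],
])

```text
clock: 36.85
eef_pos: [0.5349, 0.1428, 0.2703]
tool_rot: [0.474, 0.881, 0.005, 0.005]
ft_force: [0.9, -0.3, -3.5]
grip_width: 0.0154
```

```bash
python3 -c "
from h import *
st([.5307,.1417,.193],33.5)
"; python3 held.py
```

```text
t 36.85 p [0.5349 0.1428 0.2703] yaw 33.5 zax [ 0.014  0.004 -1.   ] F [ 0.9 -0.3 -3.5] w 0.0154
d_cm [-0.42 -0.11 -7.73]
dyaw 0.0
rv [-0.23  0.8   0.04]
top 140 (array([534. , 141.1]), array([26.9, 70.9]), 34.1)
scene 102 (array([542.8, 128.6]), array([25.9, 42.2]), 33.6)
```

move_arm([
  [[-0.4, -0.1, -0.5, -0.2, 0.8, 0, 0], [0, 0, 0, 0, 0, 0, 0], [0, 0, -0.7, 0, 0, 0, 0], [0, 0, 0, 0, 0, 0, 0], [0, 0, 0, 0, 0, 0, 0]],
])

```text
clock: 37.45
eef_pos: [0.5308, 0.1417, 0.258]
tool_rot: [0.474, 0.881, 0.0, -0.0]
ft_force: [0.5, 1.2, -3.0]
grip_width: 0.0152
```

```bash
python3 -c "
from h import *
st([.5307,.1417,.193],33.5)
"
```

```text
t 37.45 p [0.5308 0.1417 0.258 ] yaw 33.5 zax [-0.  0. -1.] F [ 0.5  1.2 -3. ] w 0.0152
d_cm [-0.01 -0.   -6.5 ]
dyaw 0.0
rv [-0.02 -0.02  0.04]
```

move_arm([
  [[0, 0, -1.5, 0, 0, 0, 0], [0, 0, -1.5, 0, 0, 0, 0], [0, 0, -1.2, 0, 0, 0, 0], [0, 0, -0.6, 0, 0, 0, 0], [0, 0, 0, 0, 0, 0, 0]],
])

```text
clock: 37.95
eef_pos: [0.5313, 0.1418, 0.2092]
tool_rot: [0.474, 0.881, 0.001, 0.0]
ft_force: [0.0, 0.7, -3.7]
grip_width: 0.0157
```

```bash
python3 -c "
from h import *
st([.5307,.1417,.193],33.5)
"
```

```text
t 37.95 p [0.5313 0.1418 0.2092] yaw 33.5 zax [ 0.002  0.001 -1.   ] F [ 0.   0.7 -3.7] w 0.0157
d_cm [-0.06 -0.01 -1.62]
dyaw 0.0
rv [-0.05  0.09  0.04]
```

move_arm([
  [[-0.05, 0, -0.9, 0, 0, 0, 0], [0, 0, -0.6, 0, 0, 0, 0], [0, 0, -0.3, 0, 0, 0, 0], [0, 0, -0.2, 0, 0, 0, 0], [0, 0, 0, 0, 0, 0, 0]],
])

```text
clock: 38.45
eef_pos: [0.5321, 0.1421, 0.1934]
tool_rot: [0.474, 0.881, 0.003, 0.003]
ft_force: [-1.1, -0.3, -2.7]
grip_width: 0.0154
```

```bash
python3 -c "
from h import *
st([.5307,.1417,.193],33.5)
"; python3 held.py
```

```text
t 38.45 p [0.5321 0.1421 0.1934] yaw 33.5 zax [ 0.008  0.003 -1.   ] F [-1.1 -0.3 -2.7] w 0.0154
d_cm [-0.14 -0.04 -0.04]
dyaw 0.0
rv [-0.15  0.48  0.05]
top 100 (array([533. , 114.7]), array([29. , 55.5]), 82.1)
scene 103 (array([527.6, 118.8]), array([56.6, 62.6]), 34.1)
```

View pics/h_scene.png

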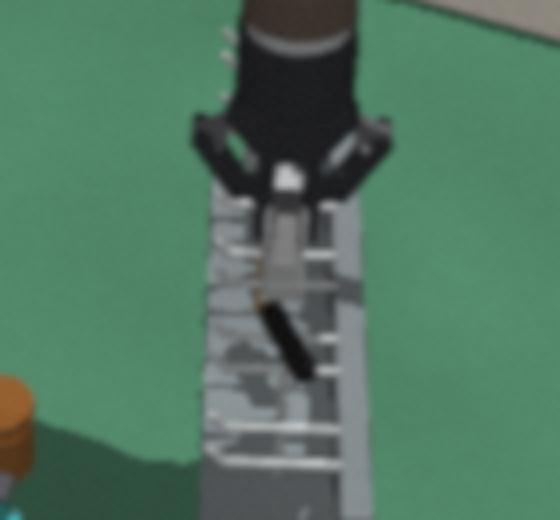

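move_arm([
  [[-0.1, 0, -0.2, 0, 0, 0, 0], [0, 0, -0.1, 0, 0, 0, 0.45], [0, 0, 0, 0, 0, 0, 0.45], [0, 0, 0, 0, 0, 0, 0.45], [0, 0, 0, 0, 0, 0, 0.45]],
])

```text
clock: 39.05
eef_pos: [0.5336, 0.1426, 0.1924]
tool_rot: [0.474, 0.881, 0.005, 0.006]
ft_force: [-0.3, -0.2, 0.5]
grip_width: 0.0385
```

```bash
python3 -c "
from h import *
st([.5307,.1417,.193],33.5)
"
```

```text
t 39.05 p [0.5336 0.1426 0.1924] yaw 33.4 zax [ 0.015  0.004 -1.   ] F [-0.3 -0.2  0.5] w 0.0385
d_cm [-0.29 -0.09  0.06]
dyaw 0.1
rv [-0.22  0.85  0.06]
```

Up and to G4 (0.543,-0.2066), yaw 2.7.

move_arm([
  [[-0.1, 0, 2, 0, 0, 0, 0.45], [0, 0, 3, -0.2, 0.8, 0, 0.45], [0, 0, 4, 0, 0, 0, 0.45], [0, -4, 0, 0, 0, -5, 0.45], [0, -4.8, 0, 0, 0, -6, 0.45]],
])

```text
clock: 39.55
eef_pos: [0.5316, 0.0576, 0.2832]
tool_rot: [0.554, 0.832, -0.0, -0.002]
ft_force: [0.9, -0.7, -0.4]
grip_width: 0.0389
```

move_arm([
  [[0.2, -4.8, 0, 0, 0, -6, 0.45], [0.2, -4.8, 0, 0, 0, -6, 0.45], [0.2, -4.8, 0, 0, 0, -5, 0.45], [0.2, -4.8, 0, 0, 0, 0, 0.45], [0.2, -4.8, 0, 0, 0, 0, 0.45]],
])

```text
clock: 40.05
eef_pos: [0.5418, -0.1898, 0.2846]
tool_rot: [0.675, 0.738, 0.002, -0.0]
ft_force: [1.1, -0.2, 0.0]
grip_width: 0.0383
```

```bash
python3 look.py G; python3 - <<'E'
from fit import *
st([.543,-.2066,.117],3)
for n in ['top','scene']:
    D=np.load(n+'L.npz');ci=bot.camera_info(n);Q=pts(D['d'],ci)
    for h in [(.3948,.3468),(.5307,.1417)]:
        m=(np.abs(Q[...,2]-.184)<.004)&(np.hypot(Q[...,0]-h[0],Q[...,1]-h[1])<.042)
        print(n,m.sum(),rect(Q[m]))
    save('rk2_'+n,D['im'],(110,90,350,280) if n=='top' else (300,60,460,260),3)
E
```

```text
top 0.543 top z pct [0.1471 0.1549 0.1558] 173 (array([ 543.6, -206.2]), array([28. , 70.8]), 2.7)
top box 0 (array([0., 0.]), array([0., 0.]), 0.0)
scene 0.543 top z pct [0.1341 0.155  0.1562] 188 (array([ 541.7, -205.5]), array([29.8, 73.7]), 2.7)
scene box 645 (array([ 494.1, -397.1]), array([ 70.7, 203.7]), 76.9)
t 40.15 p [ 0.5414 -0.1939  0.2837] yaw 4.7 zax [ 0.001  0.001 -1.   ] F [-0.5  1.2  0.6] w 0.0382
d_cm [  0.16  -1.27 -16.67]
dyaw -1.7
rv [-0.04  0.06 -1.68]
top 225 (array([394.2, 346.6]), array([27.9, 72.7]), 33.8)
top 244 (array([532. , 141.3]), array([28.4, 71.4]), 32.9)
scene 85 (array([395.2, 345.7]), array([24.7, 76.6]), 33.6)
scene 119 (array([530.9, 140.7]), array([27. , 74.8]), 33.2)
```

View pics/rk2_top.png

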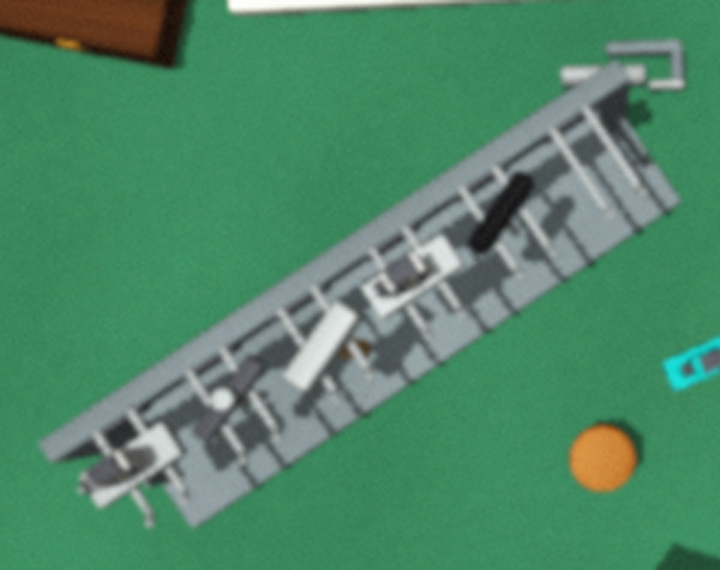

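Two hang squarely on pairs 6 and 3. Now G4.

move_arm([
  [[0.2, -1.2, -4, 0, 0, -1.7, 0.45], [0, 0, -4, 0, 0, 0, 0.45], [0, 0, -3, 0, 0, 0, 0.45], [0, 0, 0, 0, 0, 0, 0.45], [0, 0, 0, 0, 0, 0, 0.45]],
])

```text
clock: 40.65
eef_pos: [0.5438, -0.2075, 0.1717]
tool_rot: [0.691, 0.723, 0.002, 0.002]
ft_force: [-0.3, -0.1, 0.6]
grip_width: 0.0384
```

```bash
python3 -c "
from h import *
st([.543,-.2064,.117],3)
"
```

```text
t 40.65 p [ 0.5438 -0.2075  0.1717] yaw 2.7 zax [ 0.005  0.001 -1.   ] F [-0.3 -0.1  0.6] w 0.0384
d_cm [-0.08  0.11 -5.47]
dyaw 0.3
rv [-0.03  0.28  0.34]
```

move_arm([
  [[-0.1, 0.1, -2, 0, 0.3, 0.3, 0.45], [0, 0, -2, 0, 0, 0, 0.45], [0, 0, -1, 0, 0, 0, 0.45], [0, 0, 0, 0, 0, 0, 0.45], [0, 0, 0, 0, 0, 0, 0.45]],
])

```text
clock: 41.15
eef_pos: [0.5492, -0.2064, 0.1305]
tool_rot: [0.687, 0.726, 0.003, 0.007]
ft_force: [-0.2, -0.2, -0.2]
grip_width: 0.0384
```

```bash
python3 -c "
from h import *
st([.543,-.2064,.117],3)
"
```

```text
t 41.15 p [ 0.5492 -0.2064  0.1305] yaw 3.2 zax [ 0.014 -0.004 -1.   ] F [-0.2 -0.2 -0.2] w 0.0384
d_cm [-0.62 -0.   -1.35]
dyaw -0.2
rv [ 0.25  0.81 -0.15]
```

move_arm([
  [[-0.6, 0, 0, 0.2, 0.8, -0.1, 0.45], [0, 0, -0.8, 0, 0, 0, 0.45], [0, 0, -0.5, 0, 0, 0, 0.45], [0, 0, 0, 0, 0, 0, 0], [0, 0, 0, 0, 0, 0, 0]],
])

```text
clock: 41.65
eef_pos: [0.5446, -0.2071, 0.1203]
tool_rot: [0.688, 0.726, 0.0, 0.003]
ft_force: [-1.5, 0.3, 2.5]
grip_width: 0.0153
```

```bash
python3 -c "
from h import *
st([.543,-.2064,.117],3)
"
```

```text
t 41.65 p [ 0.5446 -0.2071  0.1203] yaw 3.0 zax [ 0.004 -0.003 -1.   ] F [-1.5  0.3  2.5] w 0.0153
d_cm [-0.16  0.07 -0.33]
dyaw -0.0
rv [ 0.17  0.25 -0.03]
```

move_arm([
  [[0, 0, 1, 0, 0, 0, 0], [0, 0, 4, 0, 0, 0, 0], [0, 0, 4.5, 0, 0, 0, 0], [0, 0, 4.8, 0, 0, 0, 0], [0, 0, 4.5, 0, 0, 0, 0]],
])

```text
clock: 42.15
eef_pos: [0.5362, -0.2039, 0.3043]
tool_rot: [0.688, 0.725, -0.004, -0.009]
ft_force: [2.3, -0.6, -2.9]
grip_width: 0.0147
```

move_arm([
  [[1, 3, 0, 0, 0, 6, 0], [1.5, 4, 0, 0, 0, 7, 0], [1.5, 4, 0, 0, 0, 7, 0], [1.5, 4, 0, 0, 0, 7, 0], [1.2, 4, 0, 0, 0, 2, 0]],
])

```text
clock: 42.65
eef_pos: [0.606, -0.0155, 0.3171]
tool_rot: [0.481, 0.876, -0.002, 0.001]
ft_force: [0.7, -1.0, -3.3]
grip_width: 0.0147
```

```bash
python3 -c "
from h import *
st([.6213,.005,.195],33.5)
"
```

```text
t 42.65 p [ 0.606  -0.0155  0.3171] yaw 32.4 zax [-0.001 -0.005 -1.   ] F [ 0.7 -1.  -3.3] w 0.0147
d_cm [  1.53   2.05 -12.21]
dyaw 1.1
rv [ 0.27 -0.03  1.06]
```

move_arm([
  [[1.4, 1.6, 0, 0.2, 0, 1, 0], [0, 0, 0, 0, 0, 0, 0], [0, 0, -2, 0, 0, 0, 0], [0, 0, -1.5, 0, 0, 0, 0], [0, 0, 0, 0, 0, 0, 0]],
])

```text
clock: 43.15
eef_pos: [0.62, 0.0078, 0.2813]
tool_rot: [0.469, 0.883, -0.001, -0.001]
ft_force: [-1.2, -1.5, -2.9]
grip_width: 0.0148
```

```bash
python3 -c "
from h import *
st([.6213,.005,.195],33.5)
"
```

```text
t 43.15 p [0.62   0.0078 0.2813] yaw 34.1 zax [-0.003  0.    -1.   ] F [-1.2 -1.5 -2.9] w 0.0148
d_cm [ 0.13 -0.28 -8.63]
dyaw -0.6
rv [-0.   -0.17 -0.56]
```

move_arm([
  [[0.1, -0.25, 0, 0, -0.2, -0.6, 0], [0, 0, 0, 0, 0, 0, 0], [0, 0, -1.5, 0, 0, 0, 0], [0, 0, -0.5, 0, 0, 0, 0], [0, 0, 0, 0, 0, 0, 0]],
])

```text
clock: 43.65
eef_pos: [0.6214, 0.0022, 0.2654]
tool_rot: [0.476, 0.879, 0.001, 0.003]
ft_force: [-0.1, -0.1, -2.5]
grip_width: 0.0153
```

```bash
python3 -c "
from h import *
st([.6213,.005,.195],33.5)
";python3 held.py
```

```text
t 43.65 p [0.6214 0.0022 0.2654] yaw 33.2 zax [ 0.006 -0.001 -1.   ] F [-0.1 -0.1 -2.5] w 0.0153
d_cm [-0.01  0.28 -7.04]
dyaw 0.3
rv [0.03 0.33 0.34]
scene 122 (array([626.9,  -9.7]), array([26. , 48.6]), 33.4)
```

move_arm([
  [[0, 0.25, 0, 0, 0.3, 0.3, 0], [0, 0, 0, 0, 0, 0, 0], [0, 0.05, -0.5, 0, 0, 0, 0], [0, 0, 0, 0, 0, 0, 0], [0, 0, 0, 0, 0, 0, 0]],
])

```text
clock: 44.25
eef_pos: [0.6225, 0.0058, 0.2624]
tool_rot: [0.473, 0.881, 0.001, 0.002]
ft_force: [-0.1, 0.8, -2.5]
grip_width: 0.0153
```

```bash
python3 -c "
from h import *
st([.6213,.005,.195],33.5)
";python3 held.py
```

```text
t 44.25 p [0.6225 0.0058 0.2624] yaw 33.5 zax [ 0.004 -0.    -1.   ] F [-0.1  0.8 -2.5] w 0.0153
d_cm [-0.12 -0.08 -6.74]
dyaw -0.0
rv [ 0.02  0.22 -0.01]
scene 106 (array([626.4,  -4.4]), array([25.9, 45.2]), 33.6)
```

move_arm([
  [[-0.1, -0.1, -1.5, 0, 0.2, 0, 0], [0, 0, -1.5, 0, 0, 0, 0], [0, 0, -1.2, 0, 0, 0, 0], [0, 0, -0.6, 0, 0, 0, 0], [0, 0, 0, 0, 0, 0, 0]],
])

```text
clock: 44.85
eef_pos: [0.6218, 0.0047, 0.2138]
tool_rot: [0.473, 0.881, 0.0, 0.001]
ft_force: [0.2, 0.1, -2.7]
grip_width: 0.0151
```

```bash
python3 -c "
from h import *
st([.6213,.005,.195],33.5)
"
```

```text
t 44.85 p [0.6218 0.0047 0.2138] yaw 33.5 zax [ 0.002 -0.    -1.   ] F [ 0.2  0.1 -2.7] w 0.0151
d_cm [-0.05  0.03 -1.88]
dyaw -0.0
rv [ 0.03  0.13 -0.01]
```

move_arm([
  [[0, 0, -0.9, 0, 0, 0, 0], [0, 0, -0.6, 0, 0, 0, 0], [0, 0, -0.3, 0, 0, 0, 0], [0, 0, -0.2, 0, 0, 0, 0], [0, 0, 0, 0, 0, 0, 0]],
])

```text
clock: 45.35
eef_pos: [0.6229, 0.0047, 0.1957]
tool_rot: [0.473, 0.881, 0.001, 0.003]
ft_force: [-0.3, -0.3, -3.7]
grip_width: 0.0152
```

```bash
python3 -c "
from h import *
st([.6213,.005,.195],33.5)
";python3 held.py
```

```text
t 45.35 p [0.6229 0.0047 0.1957] yaw 33.5 zax [ 0.007 -0.    -1.   ] F [-0.3 -0.3 -3.7] w 0.0152
d_cm [-0.16  0.03 -0.07]
dyaw -0.0
rv [ 0.03  0.4  -0.01]
scene 94 (array([630.2,  -9.5]), array([24.7, 37.9]), 33.3)
```

View pics/h_scene.png

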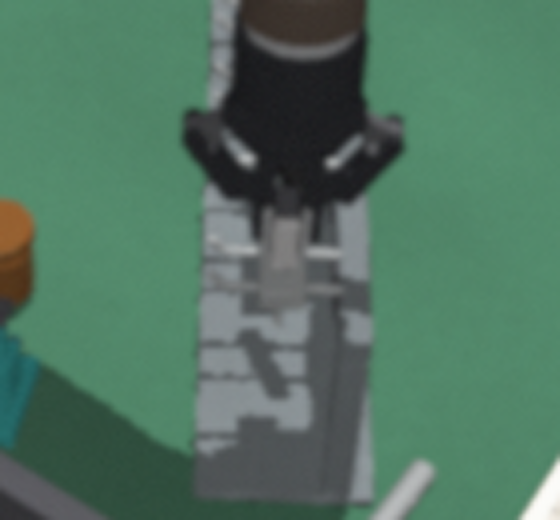

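move_arm([
  [[-0.1, 0, -0.3, 0, 0, 0, 0], [0, 0, -0.2, 0, 0, 0, 0], [0, 0, -0.1, 0, 0, 0, 0.45], [0, 0, 0, 0, 0, 0, 0.45], [0, 0, 0, 0, 0, 0, 0.45]],
])

```text
clock: 45.95
eef_pos: [0.6245, 0.0046, 0.196]
tool_rot: [0.473, 0.881, 0.004, 0.008]
ft_force: [0.4, -0.4, 0.8]
grip_width: 0.0384
```

```bash
python3 -c "
from h import *
st([.6213,.005,.195],33.5)
"
```

```text
t 45.95 p [0.6245 0.0046 0.196 ] yaw 33.5 zax [ 0.018 -0.    -1.   ] F [ 0.4 -0.4  0.8] w 0.0384
d_cm [-0.32  0.04 -0.1 ]
dyaw -0.0
rv [ 0.03  1.02 -0.  ]
```

Lift, retreat toward the free area, and check all.

move_arm([
  [[-0.2, 0, 2, 0, 0.3, 0, 0.45], [0, 0, 3, 0, 0.7, 0, 0.45], [0, 0, 4, 0, 0, 0, 0.45], [-1, -2, 3, 0, 0, 0, 0.45], [-4, -2, 0, 0, 0, 0, 0.45]],
])

```text
clock: 46.45
eef_pos: [0.5746, -0.034, 0.3149]
tool_rot: [0.471, 0.882, -0.001, -0.002]
ft_force: [0.7, -1.0, 0.2]
grip_width: 0.0383
```

move_arm([
  [[-4.5, 0, 0, 0, 0, 0, 0.45], [-4.5, 0, 0, 0, 0, 0, 0.45], [-4.5, 0, 0, 0, 0, 0, 0.45], [-4.5, 0, 0, 0, 0, 0, 0.45], [-3, 0, 0, 0, 0, 0, 0.45]],
])

```text
clock: 46.95
eef_pos: [0.359, -0.0366, 0.3146]
tool_rot: [0.473, 0.881, -0.001, 0.001]
ft_force: [0.6, 0.0, 0.7]
grip_width: 0.0386
```

```bash
python3 look.py H; python3 boxg.py; python3 - <<'E'
from fit import *
st()
for n in ['top','scene']:
    D=np.load(n+'L.npz');ci=bot.camera_info(n);Q=pts(D['d'],ci)
    for h in [(.3948,.3468),(.5307,.1417),(.6213,.005)]:
        m=(np.abs(Q[...,2]-.184)<.004)&(np.hypot(Q[...,0]-h[0],Q[...,1]-h[1])<.042)
        if m.sum(): print(n,m.sum(),rect(Q[m]))
E
```

```text
top box 719 (array([ 497. , -395.3]), array([ 66.5, 200. ]), 77.3)
scene box 636 (array([ 493.5, -396.8]), array([ 71.2, 204.2]), 77.2)
top 174 (array([ 533.2, -406.2]), array([72.4, 27.7]), 76.8) 0.0015
top 176 (array([ 465.9, -390.9]), array([73.5, 27.9]), 76.6) 0.0016
scene 245 (array([ 465.2, -390.3]), array([71.6, 30.2]), 73.8) 0.0018
scene 255 (array([ 532.7, -405.4]), array([72.3, 29.6]), 74.4) 0.0018
t 47.05 p [ 0.3583 -0.0366  0.3153] yaw 33.5 zax [ 0.002 -0.002 -1.   ] F [-0.2  0.3  0.2] w 0.0383
top 231 (array([394. , 346.8]), array([27.7, 72.4]), 33.7)
top 242 (array([531.9, 141.3]), array([28.3, 71.4]), 34.1)
top 242 (array([622.4,   4.4]), array([27.9, 71.7]), 33.8)
scene 87 (array([393.9, 347.2]), array([25. , 75.4]), 33.1)
scene 121 (array([531.1, 140.7]), array([26.8, 74.1]), 33.2)
scene 147 (array([622.1,   4.6]), array([27. , 73.7]), 34.1)
```

View pics/topH.png

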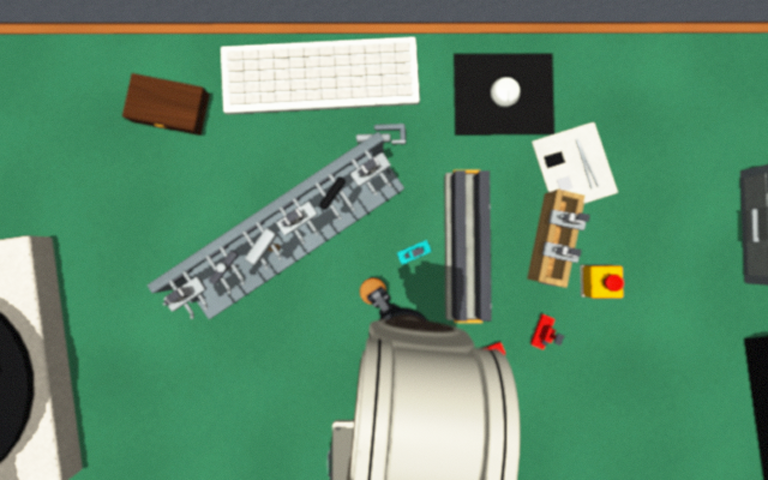

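View pics/sceneH.png

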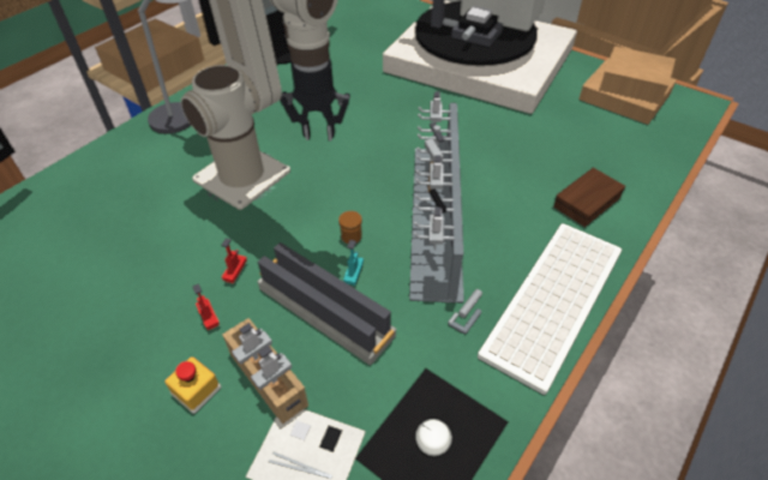

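```bash
python3 - <<'E'
from fit import *
D=np.load('topL.npz');Q=pts(D['d'],bot.camera_info('top'))
for h in [(.3948,.3468),(.5307,.1417),(.6213,.005),(.4657,-.3907),(.533,-.406)]:
    m=(np.hypot(Q[...,0]-h[0],Q[...,1]-h[1])<.014); print(h,np.percentile(Q[m][:,2],[90,97]).round(4))
Q0=pts(np.load('top0.npz')['d'],bot.camera_info('top'))
for h in [(.578,.076),(.480,.206),(.4425,.278),(.386,.002),(.733,-.033)]:
    for q in (Q0,Q):
        m=(np.hypot(q[...,0]-h[0],q[...,1]-h[1])<.03)&(q[...,2]>(.178 if h[0]<.6 and h[1]>.05 else .008)); print(h,m.sum(),q[m].mean(0).round(4))
bot.job_done()
E
```

```text
(0.3948, 0.3468) [0.2294 0.2306]
(0.5307, 0.1417) [0.2293 0.2304]
(0.6213, 0.005) [0.2302 0.2312]
(0.4657, -0.3907) [0.1519 0.153 ]
(0.533, -0.406) [0.1574 0.159 ]
(0.578, 0.076) 214 [0.5778 0.0756 0.1841]
(0.578, 0.076) 213 [0.5781 0.0753 0.1842]
(0.48, 0.206) 290 [0.4796 0.2055 0.1899]
(0.48, 0.206) 290 [0.4796 0.2056 0.1901]
(0.4425, 0.278) 139 [0.4433 0.2768 0.1826]
(0.4425, 0.278) 152 [0.4421 0.2775 0.1822]
(0.386, 0.002) 383 [0.3866 0.0019 0.0629]
(0.386, 0.002) 5235 [ 0.3864 -0.0084  0.6916]
(0.733, -0.033) 128 [ 0.7393 -0.0346  0.0126]
(0.733, -0.033) 131 [ 0.7397 -0.0343  0.0127]
the job is handed in; nothing more can be done
```

All five gauges were there and I pressed each rule down before moving any gauge. The job was handed in at about 47 s of the 210 s allowed. It reports no verdict.

| Gauge (counted from the robot outwards) | Press result | Now |
|---|---|---|
| 1st | fully home | rack pair 6 |
| 2nd | stuck at about 24 mm (14 N) | across the repair box |
| 3rd | fully home | rack pair 3 |
| 4th | fully home | rack pair 1 |
| 5th | stuck at about 18 mm (23 N) | across the repair box |

- **4th gauge's force:** I have no force reading at its end stop because the arm had relaxed by then. Its plate height matched the other two home gauges, both on the stand and on the rack.
- **Hung gauges:** they sit within about 1–2 mm of their hook points and in line with the rack. Their plates are still at the fully home height.
- **Box gauges:** both sit flat on the two long walls, near the box's middle line and rule inside. Their plates are still at the stuck heights.
- **Repair box:** it was knocked about 3 cm during the run, so I measured it again before placing anything.
- **Other things:** the hexagon key, hammer, tap wrench and micrometer measured the same within about 1 mm. In the last check the arm hid the jar from the top camera, so I only saw it by eye in the scene picture, apparently in place. The red and turquoise look-alikes were not touched.

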